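Hold a vial for comparison over a lit tray

TASK

First lay the white reference block flat in the pocket of the grey comparator tray, its orange tab in the gap at the pocket's end, and let it go. Then draw the red-capped vial up out of the rack and hold it raised over the tray's lit window, about 15 to 20 cm above it and clear of everything, tipped about 45 degrees from upright with the cap end higher; finish while still holding it there, quite still. Leave the other two vials in the rack and do not disturb the violet jar and the glass beaker.

Things in the scene. Friction and masses are not known exactly. Their poses are not given: they have to be found in the camera images.
- block_center (a point): centre of the loose white reference block, 86x26x34 mm (x, y, z) plus the tab, about 0.1 kg, standing on its 86x26 face with four grey squares on top; this point lies 17 mm above its underside. x runs along its length to the orange tab, y across its 26 mm width, z up. It is 26 mm wide all along, so it can be gripped across y from above. Its yaw at the start varies widely: the tab may point away from the robot, to its left, or towards it
- block_tab (a point): middle of the block's orange tab, 50 mm along the block's x from its centre and 8 mm above its underside; the tab sticks out 15 mm beyond the end face, is 12 mm wide and 15 mm high
- pocket (a point): centre of the pocket floor of the grey comparator tray, which is fixed to the bench. The tray plate is 124x86 mm, 6 mm thick; the pocket is 96 mm (x) by 36 mm (y) inside, its walls 4 mm thick and 8 mm high above this floor. The wall at its +x end has a 22 mm gap in the middle for the tab. z up. With the block seated the tab points along +x and the block's underside rests at this point's height (6 mm above the bench)
- window (a point): centre of the lit white window (110x20 mm) in the same tray, 41 mm from the pocket's centre along the pocket's -y; it lies 6 mm above the bench
- red_vial_center (a point): centre of the loose red-capped sample vial, 25 mm across, 65 mm high, about 0.03 kg; this point is half-way up (32.5 mm above its bottom); z points along it to the cap. It stands upright in one of the holes of the blue rack
- red_vial: the same red-capped vial; origin at the centre of its bottom, z to the cap; the cap takes the top 13 to 19 mm, the rest is clear and equally thick
- rack: blue vial rack, fixed to the bench, 48x178x50 mm; origin at the centre of its underside, y along it, z up. Four square 28 mm holes at y = -60, -20, 20 and 60 mm in a plate whose top is 36 mm above the bench; the end plates rise to 50 mm. The vials stand on its floor, 4 mm above the bench, so their tops are 69 mm above the bench and 33 mm of each shows above the plate. Neighbouring vials are 40 mm apart, so grip across the rack (along its x)
- blue_vial_center (a point): centre of the blue-capped vial (25 mm across, 65 mm high) in the rack, to be left
- white_vial_center (a point): centre of the white-capped vial (25 mm across, 65 mm high) in the rack, to be left
- jar_center (a point): centre of a small violet jar, 48 mm across, 57 mm high, loose, to be left
- beaker_center (a point): centre of a glass beaker, 56 mm across, 70 mm high, loose, to be left
- block: the same white reference block; origin at the centre of its underside, axes as above
Not all that is in view belongs to the job. Of the things that look like the block, take the one that is farthest to the robot's right at the start.

How it is judged (in metres and radians):
On the way, in this order (a step that is already met when the one before it is completed fails the run):
1. the reference block lies seated in the pocket, tab in the gap, let go (horizontal distance between block_center and pocket below 0.011 m and z of block_center in the frame of pocket below 0.021 m and x of block_tab in the frame of pocket above 0.038 m and angle between block_center's own z axis and vertical below 0.1 rad and contact force between the fingers and block below 0.05 N), for 0.2 s.
2. the red-capped vial is drawn up clear of the rack (height (world z) of red_vial_center above 0.085 m), for 0.1 s.
At the end, for the whole second after the job is handed in: Block seated in the pocket, tab in the gap (centre within 11 mm, underside within 4 mm of the floor, level within 0.1 rad); red-capped vial held still by the fingers, its centre within 50 mm sideways of the window's and 0.12 to 0.26 m above the bench, tipped 30 to 60 degrees, cap end up (horizontal distance between block_center and pocket below 0.011 m and z of block_center in the frame of pocket below 0.021 m and x of block_tab in the frame of pocket above 0.038 m and angle between block_center's own z axis and vertical below 0.1 rad and horizontal distance between red_vial_center and window below 0.05 m and height (world z) of red_vial_center between 0.12 and 0.26 m and angle between red_vial_center's own z axis and vertical between 0.52 and 1.05 rad and contact force between the fingers and red_vial above 1 N and linear speed of red_vial below 0.02 m/s); the arm keeps its last pose, push and grip.
It fails at once if another vial is pulled out or shifted (distance of any of blue_vial_center, white_vial_center from where it was at the start of the episode above 0.015 m).
It fails at once if the jar or the beaker is disturbed (distance of any of jar_center, beaker_center from where it was at the start of the episode above 0.02 m).
It also fails if it takes over 48 s, if anything falls off the work surface, if the arm or the gripper's body presses on something with over 40 N, if the wrist force passes 120 N, or if a joint passes its speed limit or range.

ROBOT

A 6-joint arm with a two-finger parallel gripper is mounted at the origin on the work surface; the furniture and walls round the work are solid. World frame = base frame: x ahead of the robot, y to its left, z up, the work surface at z = 0. Lengths are in m, angles in degrees, forces in N, time in s.
With the tool pointing down it reaches from about 0.4 to 0.825 m from the base axis. Payload 7 kg.
Tool frame: the origin (TCP) lies between the finger pads; the fingertips stand 11 mm ahead of it and the grasp point (between the pads) lies 8 mm behind it (r.tcp_to_tips is the distance from the TCP to the fingertips, in m); x points along the fingers, y is the direction in which the jaws open and shut, and the axes are right-handed (so a half turn about x gives the same grasp; the last joint's range is limited). The gripper opens to 88 mm and grips with 3 to 60 N. Pads are 19 mm wide; open, the fingers measure 130 mm over their backs; the gripper's body (78 mm by 193 mm) begins 47 mm behind the grasp point.
Start: joints at [-49.899, 20.546, 0.682, 0, -70.136, -16.507], TCP at [0.27, -0.619, 0.238] pointing down, gripper open.
Joint ranges: [-176.03, 176.03], [-82.01, 121.73], [-58.28, 71.71], [-173.87, 95.51], [-174.79, -0.11], [-173.66, 173.66]. Speed limits (degrees/s): [136.94, 136.94, 172.46, 180, 180, 180].

INTERFACE

Orientations are given as [roll, pitch, yaw] about the fixed x, y, z axes, in that order (R = Rz(yaw) Ry(pitch) Rx(roll)).
In Python, from plant import r gives the robot as it stands.
- The arm moves only by the tool arm_command, never from a script. Its argument "plan" is a list of rows, each an object of numbers: "dx", "dy", "dz": the shift along the tool's x, y, z each as a share of 0.02 m, from -1 to 1; "wx", "wy", "wz": the turn, a rotation vector about the tool's x, y, z each as a share of 0.08 rad, from -1 to 1. In form: [{"dx": .., "dy": .., "dz": .., "wx": .., "wy": .., "wz": ..}, ...]. A call has 1 to 20 rows; each row shifts and turns the pose as measured when the row begins, along the tool's axes as they then stand; what a row does not reach is not made up. A row lasts 1/12 s, in which the tool goes at most 41.7 mm and 7.16 degrees, less where a joint would pass 70% of its speed; a pose out of reach is approached as far as the arm can. A call with a number of a shift or a turn outside -1 to 1 is refused whole. A call with a gripper value outside its range is refused whole. "fingers" is the closure, from -1 (fully open) to 1 (shut), so that 0 is half open, set as the call begins (left out, the last holds). The fingers move at their own pace and stop on an object; "force" is the grip in N (left out, the last holds). Time passes only in rows, so rows that do not move let the fingers close. It gives the time, the measured TCP pose, the force and the opening at its end, in the units of the state.
- r.get_state(): the state, without advancing time (a new reading comes with each control period).
- r.capture(name): name is "scene" or "top" or "wrist"; returns (picture, depth): 384x512x3 uint8, red, green, blue; 384x512 float32, m along the optical axis (not along the pixel's ray), 0 where there is no reading.
- r.camera_model(name): a dict with "vertical_fov" (degrees; the focal length in pixels is half the picture's height over the tangent of half this angle, whatever the lens; pixels are square), "cx", "cy" (the principal point, pixels), "R" (3x3) and "t" (3): a world point X has camera coordinates R X + t. Camera axes: x right, y down, z forward; pixel columns grow to the right and rows downward; lengths in m; the calibration is good to about 2 mm. A picture is of the moment at which its call begins: read the wrist's pose just before it. camera_model takes no time and is no camera call; for the wrist camera it gives the pose at the moment of the call.
- r.close_job(): hands the job in, once; it reports no verdict.
Trained networks look in the newest picture that a camera, given by its name, has taken for a name from the list of things; names that differ only in an ending like _2 or _b are one class to them, and where a whole thing is asked for, a point or a joint stands for the part that bears it (a point fixed in the world has none). Each returns a list of dicts, best first, with "score" (0 to 1); they miss things now and then, are a little off and sometimes report something else, mostly with a low value. They report only what shows in the picture. A call takes as long as a camera call. They do not tell look-alikes from the thing itself.
- r.cut_out(camera, query): "mask" (384x512 bool, what is visible of it) and "bbox" ([left, top, width, height] in pixels, round what is visible of it).
- r.spot_point(camera, query): "centre" ([column, row] in pixels: a listed point, or the origin of a listed thing).
The state is a dict: "time_s": time; "joints": joint angles; "qd": joint speeds; "joint_torque": joint torques, N m; "tcp_pos": TCP position; "eef_rot": TCP orientation; "contact_force": force on the tool from outside, world axes, zero at the start; "moment": the same for the moment, N m; "gripper_width": finger opening in m.
Only numpy, scipy, OpenCV 4.12 (cv2) and the standard library are available. Lean on these libraries where they do the work, as an engineer would, in place of code of your own. Each camera call takes 0.05 s, during which the arm holds its last target.

## Working session

There is one attempt and no reset: what is moved stays moved. The work goes in short steps, Python scripts to look and compute and a tool call to move; the robot and the scene stay as the last step left them, time stands still between calls to the robot, and variables do not carry over. Pictures are saved under pics/ and viewed, and the job is handed in when it is done.

Besides the shell and the picture viewer there is one more tool, called after "Emit:" by a JSON object that holds its "method" and its "body". arm_command: Moves the arm, as the interface text tells. Shift numbers are shares of 0.02 m and turn numbers shares of 0.08 rad, none past 1 either way. Its arguments: {"type":"object","properties":{"plan":{"type":"array","items":{"type":"object","properties":{"dx":{"type":"number"},"dy":{"type":"number"},"dz":{"type":"number"},"wx":{"type":"number"},"wy":{"type":"number"},"wz":{"type":"number"}}}},"fingers":{"type":"number"},"force":{"type":"number"}},"required":["plan"]}

```bash
ls; mkdir -p pics
cat > h.py <<'E'
import numpy as np, cv2
from plant import r
def cap(n):
    m=r.camera_model(n); p,d=r.capture(n); return p,d,m
def world(m,u,v,z):
    f=192/np.tan(np.radians(m['vertical_fov'])/2)
    c=np.array([(u-m['cx'])/f*z,(v-m['cy'])/f*z,z])
    return np.array(m['R']).T@(c-np.array(m['t']))
def onplane(m,u,v,h):
    f=192/np.tan(np.radians(m['vertical_fov'])/2)
    R=np.array(m['R']);o=-R.T@np.array(m['t']); dd=R.T@np.array([(u-m['cx'])/f,(v-m['cy'])/f,1])
    return o+dd*(h-o[2])/dd[2]
def save(p,name,s=1.5):
    cv2.imwrite('pics/'+name,cv2.resize(p[:,:,::-1],None,fx=s,fy=s,interpolation=cv2.INTER_CUBIC))
E
python3 - <<'E'
from h import *
print(r.get_state())
for n in ('scene','top'):
    p,d,m=cap(n); save(p,n+'0.png'); print(n,m)
    np.savez('/tmp/'+n,p=p,d=d)
    for q in ('block_center','block_tab','pocket','window','red_vial_center','jar_center','beaker_center','blue_vial_center','white_vial_center','rack'):
        try: print(q,[(np.round(x['centre'],1),round(x['score'],2)) for x in r.spot_point(n,q)])
        except Exception as e: print(q,e)
print(r.get_state()['time_s'])
E
```

```text
pics
{'time_s': 0.0, 'joints': array([-4.98986493e+01,  2.05915281e+01,  6.33264414e-01, -1.89380803e-02,
       -7.01354949e+01, -1.65072954e+01]), 'qd': array([-0.01432715, -0.07696367,  0.07545033,  0.00413912, -0.05165163,
       -0.03292715]), 'joint_torque': array([-1.62929398e-03, -5.82717812e+01,  2.93046552e+01,  6.99687481e+00,
        6.84214581e-03, -1.89465595e-04]), 'tcp_pos': array([ 0.26995711, -0.61815248,  0.23662147]), 'eef_rot': array([ 95.75737053,  89.90456555, 119.34497613]), 'contact_force': array([ 0.28427032, -0.32919841,  0.0669331 ]), 'moment': array([ 0.00455612, -0.04720367, -0.02047795]), 'gripper_width': 0.08755166483784195}
scene {'vertical_fov': 54.57888867677439, 'cx': 252.24611573772478, 'cy': 189.19082708100075, 'R': array([[ 0.64663453, -0.76249206, -0.02167104],
       [-0.40228037, -0.3167422 , -0.85897898],
       [ 0.64810052,  0.5641633 , -0.51155204]]), 't': array([-0.3761629 ,  0.25807945,  0.84983613])}
block_center [(array([159. , 209.4]), 0.97), (array([259.8, 175.6]), 0.6), (array([350.1, 227. ]), 0.51), (array([124.1, 184.3]), 0.4)]
b
[... 795 characters left out ...]
y([125.1, 275.4]), 0.88), (array([240.4, 161.1]), 0.57), (array([290.6, 216.8]), 0.36), (array([385.7, 191.4]), 0.31)]
block_tab [(array([125.5, 292.6]), 0.96), (array([192.2, 288.6]), 0.82), (array([232.5, 173. ]), 0.64)]
pocket [(array([207.4, 223.6]), 0.93)]
window [(array([205. , 212.1]), 0.63)]
red_vial_center [(array([390.2, 186.3]), 0.67), (array([243.5, 161. ]), 0.46)]
jar_center [(array([231.1, 170.7]), 0.75), (array([289.3, 220.4]), 0.64)]
beaker_center [(array([328.9, 127.9]), 0.57)]
blue_vial_center [(array([363.5, 193.1]), 0.4)]
white_vial_center [(array([377.9, 191.5]), 0.42)]
rack [(array([365.5, 195.3]), 0.96), (array([233.7, 171. ]), 0.52), (array([386.8, 192. ]), 0.23)]
1.1
```

View pics/scene0.png

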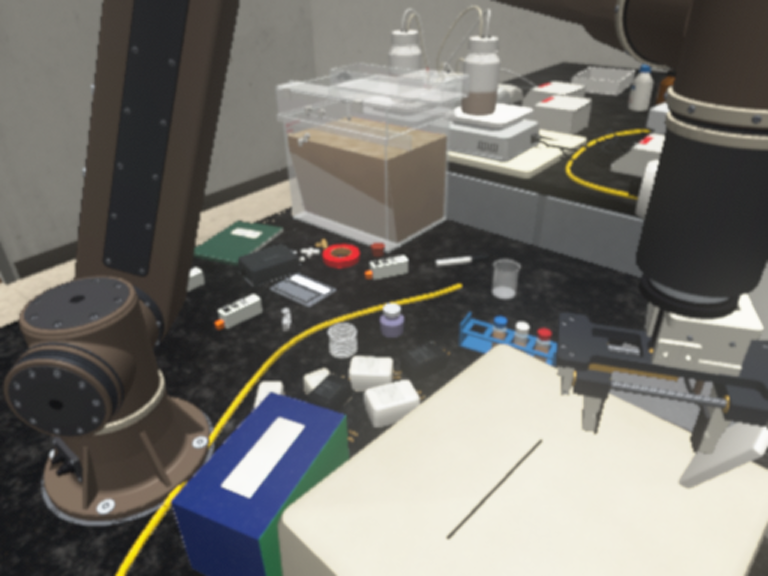

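View pics/top0.png

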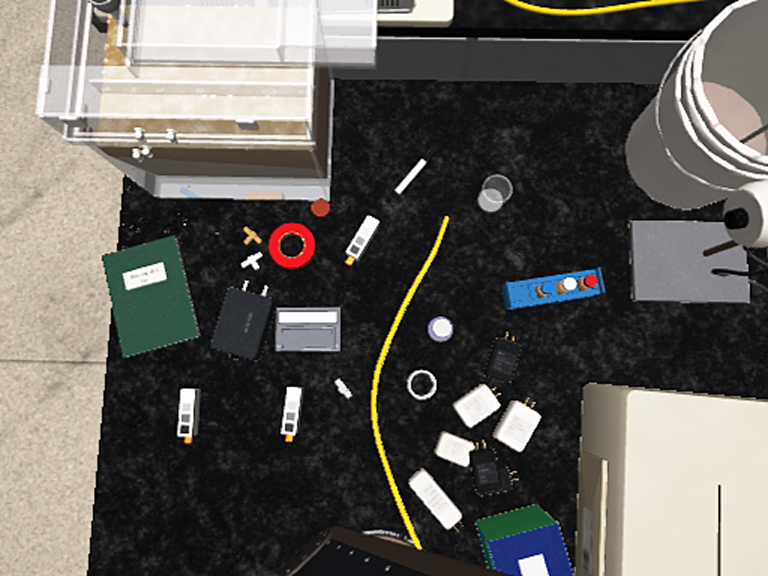

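The top picture (768 px wide) shows three look-alikes, at (187,415), (291,412) and (362,240). The last is farthest to the robot's right, with its tab towards the bottom left. The tray is at (307,329) and the rack at (555,287), with the red cap at (590,281). I'll check the choice in a close crop and measure.

Run:
```python
from h import *
z=np.load('/tmp/top.npz');p,d=z['p'],z['d'];m=r.camera_model('top')
a=cv2.resize(p[135:250,170:290],None,fx=5,fy=5,interpolation=cv2.INTER_CUBIC)
b=cv2.resize(p[170:215,325:415],None,fx=6,fy=6,interpolation=cv2.INTER_CUBIC)
cv2.imwrite('pics/c1.png',a[:,:,::-1]);cv2.imwrite('pics/c2.png',b[:,:,::-1])
for n,u,v,h in [('bl',240.4,161.1,.017),('tab',232.5,173,.008),('blB',195,272,.017),('blC',125,275,.017),('pocket',207.4,223.6,.006),('win',205,212.1,.006),('jar',293,220,.05),('beak',329,127.9,.035),('red',390.2,186.3,.0365),('redcap',393.5,187.5,.069),('rack',365.5,195.3,0)]:
    print(n,onplane(m,u,v,h).round(3), world(m,u,v,d[int(v),int(u)]).round(3))
# vessel tank depth points
for u,v in [(100,125),(215,130),(215,100),(215,60),(245,40),(230,20)]: print(u,v,world(m,u,v,d[v,u]).round(3))
for q in('block','red_vial','rack'):
    for x in r.cut_out('top',q): print(q,x['bbox'],x['score'])
```

```text
bl [0.664 0.049 0.017] [0.66  0.049 0.033]
tab [0.629 0.072 0.008] [0.628 0.072 0.016]
blB [0.34  0.169 0.017] [0.342 0.166 0.036]
blC [0.327 0.367 0.017] [0.329 0.36  0.036]
pocket [0.478 0.141 0.006] [0.478 0.141 0.005]
win [0.512 0.149 0.006] [0.511 0.149 0.009]
jar [ 0.491 -0.103  0.05 ] [ 0.49  -0.102  0.058]
beak [ 0.764 -0.208  0.035] [ 0.775 -0.215  0.001]
red [ 0.594 -0.38   0.036] [ 0.588 -0.367  0.069]
redcap [ 0.585 -0.376  0.069] [ 0.584 -0.375  0.073]
rack [ 0.572 -0.32   0.   ] [ 0.562 -0.299  0.069]
100 125 [0.753 0.456 0.056]
215 130 [0.753 0.126 0.03 ]
215 100 [0.797 0.115 0.144]
215 60 [0.892 0.115 0.175]
245 40 [0.822 0.029 0.381]
230 20 [0.846 0.058 0.409]
block [235.2, 144.4, 18.2, 31.0] 0.91
block [118.8, 259.4, 17.2, 33.9] 0.81
block [191.6, 260.4, 10.4, 33.0] 0.68
block [371.9, 184.5, 12.0, 14.5] 0.42
red_vial [230.3, 139.9, 23.1, 39.0] 0.38
rack [334.6, 177.3, 66.3, 27.7] 0.93
```

```bash
sleep 0
```

```text
(no output)
```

View pics/c1.png

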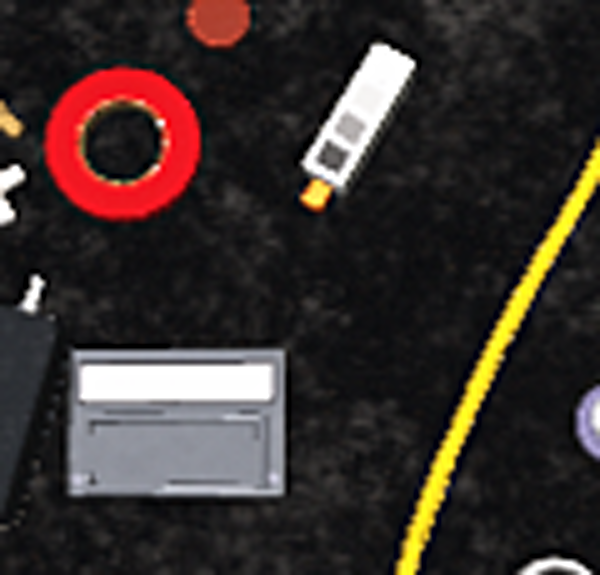

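View pics/c2.png

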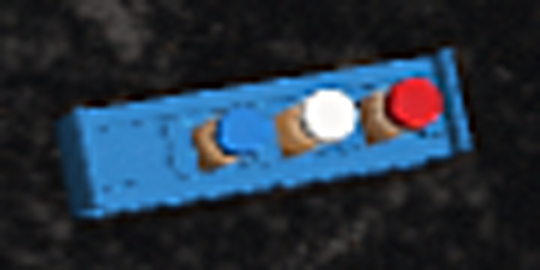

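Run:
```python
from h import *
from scipy.spatial.transform import Rotation as Rn
m=r.camera_model('top');ms=r.camera_model('scene');z=np.load('/tmp/scene.npz');ds=z['d'];zt=np.load('/tmp/top.npz');d=zt['d'];p=zt['p']
o=np.array([170,135])
c=[(378,42),(415,67),(340,188),(302,165)]
P=[onplane(m,*(np.array(q)/5+o),.034) for q in c]
for q in P: print(q.round(4))
P=np.array(P);cen=P.mean(0);ax=(P[2]+P[3]-P[0]-P[1]);print('cen',cen.round(4),'yaw',np.degrees(np.arctan2(ax[1],ax[0])),np.linalg.norm(ax)/2)
print('tab',onplane(m,*(np.array((318,190))/5+o),.016).round(4))
# tray outline at z=.006
c=[(70,350),(285,350),(285,495),(68,495)]
T=np.array([onplane(m,*(np.array(q)/5+o),.006) for q in c]);print(T.round(4))
W=np.array([onplane(m,*(np.array(q)/5+o),.006) for q in [(80,366),(274,364),(274,402),(80,402)]]);print('win',W.mean(0).round(4))
# rack: corners at 36/50mm
b=lambda u,v,h: onplane(m,u/6+325,v/6+170,h).round(4)
print('caps',b(415,103,.069),b(330,114,.069),b(246,133,.069))
print('tank base scene',onplane(ms,383/1.5,243/1.5,0),onplane(ms,295/1.5,208/1.5,0), 'top', onplane(m,330/1.5,198/1.5,0), onplane(m,160/1.5,198/1.5,0))
for u,v in [(383,235),(383,200),(383,160),(386,140),(385,120),(440,180)]:
    print('sc',u,v,world(ms,u/1.5,v/1.5,ds[int(v/1.5),int(u/1.5)]).round(3))
for u,v in [(650,450),(700,450),(600,390),(690,260),(680,180),(640,150),(330,150),(370,50),(410,0),(500,100)]:
    print('top',u,v,world(m,u/1.5,v/1.5,d[int(v/1.5),int(u/1.5)]).round(3))
s=r.get_state();e=s['eef_rot'];R=Rn.from_euler('xyz',e,degrees=True).as_matrix();print(R.round(3))
# grid of world points from top depth in region near tank
vv,uu=np.mgrid[0:384:3,0:512:3]
Q=np.array([world(m,u,v,d[v,u]) for u,v in zip(uu.ravel(),vv.ravel()) if d[v,u]>0])
k=(Q[:,1]>-.1)&(Q[:,1]<.2)&(Q[:,0]<.85)&(Q[:,2]>.04);print(Q[k][:60].round(3))
```

```text
[0.7125 0.0349 0.034 ]
[0.6979 0.013  0.034 ]
[0.6254 0.0546 0.034 ]
[0.6385 0.0769 0.034 ]
cen [0.6686 0.0448 0.034 ] yaw 150.27911949275764 0.08441505313006217
tab [0.6277 0.0685 0.016 ]
[[0.5313 0.2117 0.006 ]
 [0.534  0.0856 0.006 ]
 [0.4496 0.0829 0.006 ]
 [0.4468 0.2087 0.006 ]]
win [0.513  0.1481 0.006 ]
caps [ 0.5859 -0.3781  0.069 ] [ 0.58   -0.3392  0.069 ] [ 0.5704 -0.3007  0.069 ]
tank base scene [0.78225071 0.15434889 0.        ] [0.7994519  0.50879562 0.        ] top [0.75667329 0.11445026 0.        ] [0.75020265 0.45933076 0.        ]
sc 383 235 [0.751 0.127 0.043]
sc 383 200 [0.749 0.123 0.137]
sc 383 160 [0.752 0.123 0.235]
sc 386 140 [0.744 0.107 0.286]
sc 385 120 [0.748 0.112 0.329]
sc 440 180 [0.97  0.112 0.125]
top 650 450 [ 0.301 -0.42   0.175]
top 700 450 [ 0.302 -0.501  0.169]
top 600 390 [ 0.389 -0.382  0.084]
top 690 260 [ 0.64  -0.59   0.017]
top 680 180 [ 0.762 -0.521  0.12 ]
top 640 150 [ 0.839 -0.478  0.07 ]
top 330 150 [0.847 0.115 0.028]
top 370 50 [0.822 0.025 0.404]
top 410 0 [ 1.035 -0.032  0.215]
top 500 100 [ 0.973 -0.23   0.   ]
[[-0.    -0.4    
[... 616 characters left out ...]
0.409]
 [0.844 0.091 0.407]
 [0.843 0.085 0.41 ]
 [0.843 0.079 0.409]
 [0.842 0.073 0.41 ]
 [0.843 0.067 0.41 ]
 [0.842 0.062 0.411]
 [0.844 0.056 0.408]
 [0.844 0.05  0.408]
 [0.843 0.044 0.41 ]
 [0.844 0.039 0.409]
 [0.845 0.033 0.408]
 [0.844 0.027 0.41 ]
 [0.843 0.021 0.41 ]
 [0.836 0.142 0.409]
 [0.836 0.136 0.41 ]
 [0.835 0.131 0.41 ]
 [0.835 0.125 0.41 ]
 [0.835 0.119 0.411]
 [0.836 0.113 0.41 ]
 [0.835 0.107 0.411]
 [0.836 0.102 0.41 ]
 [0.837 0.096 0.409]
 [0.837 0.09  0.41 ]
 [0.836 0.084 0.41 ]
 [0.837 0.079 0.408]
 [0.837 0.073 0.409]
 [0.837 0.067 0.41 ]
 [0.837 0.061 0.41 ]
 [0.837 0.056 0.409]
 [0.836 0.05  0.411]
 [0.839 0.044 0.407]
 [0.839 0.039 0.407]
 [0.838 0.033 0.409]]
```

The choice is the block at about (0.667, 0.046), yaw about 150°; the crop shows its four grey squares and the tab at the lower left. The lookalikes lie at y=0.17 and y=0.37. The tank corner is near (0.749, 0.115), so I'll grip a bit towards the tab. Now I'll move over it.

Emit:
{"method": "arm_command", "body": {"plan": [{"dz": 1, "dy": 0.73}, {"dz": 1, "dy": 0.73}, {"dz": 1, "dy": 0.73}, {"dz": 1, "dy": 0.73}, {"dz": 1, "dy": 0.73}, {"dz": 1, "dy": 0.73}, {"dz": 1, "dy": 0.73}, {"dz": 1, "dy": 0.73}, {"dz": 1, "dy": 0.73}, {"dz": 1, "dy": 0.73}, {"dz": 1, "dy": 0.73}, {"dz": 1, "dy": 0.73}, {"dz": 1, "dy": 0.73}, {"dz": 1, "dy": 0.73}, {"dz": 1, "dy": 0.73}, {"dz": 1, "dy": 0.73}, {"dz": 1, "dy": 0.73}, {"dz": 1, "dy": 0.73}, {"dz": 1, "dy": 0.73}, {"dz": 1, "dy": 0.73}], "fingers": -1}}

```text
schema error: expected keys dx, dy, dz, wx, wy, wz
```

Emit:
{"method": "arm_command", "body": {"plan": [{"dx": 0, "dy": 0.73, "dz": 1, "wx": 0, "wy": 0, "wz": 0}, {"dx": 0, "dy": 0.73, "dz": 1, "wx": 0, "wy": 0, "wz": 0}, {"dx": 0, "dy": 0.73, "dz": 1, "wx": 0, "wy": 0, "wz": 0}, {"dx": 0, "dy": 0.73, "dz": 1, "wx": 0, "wy": 0, "wz": 0}, {"dx": 0, "dy": 0.73, "dz": 1, "wx": 0, "wy": 0, "wz": 0}, {"dx": 0, "dy": 0.73, "dz": 1, "wx": 0, "wy": 0, "wz": 0}, {"dx": 0, "dy": 0.73, "dz": 1, "wx": 0, "wy": 0, "wz": 0}, {"dx": 0, "dy": 0.73, "dz": 1, "wx": 0, "wy": 0, "wz": 0}, {"dx": 0, "dy": 0.73, "dz": 1, "wx": 0, "wy": 0, "wz": 0}, {"dx": 0, "dy": 0.73, "dz": 1, "wx": 0, "wy": 0, "wz": 0}, {"dx": 0, "dy": 0.73, "dz": 1, "wx": 0, "wy": 0, "wz": 0}, {"dx": 0, "dy": 0.73, "dz": 1, "wx": 0, "wy": 0, "wz": 0}, {"dx": 0, "dy": 0.73, "dz": 1, "wx": 0, "wy": 0, "wz": 0}, {"dx": 0, "dy": 0.73, "dz": 1, "wx": 0, "wy": 0, "wz": 0}, {"dx": 0, "dy": 0.73, "dz": 1, "wx": 0, "wy": 0, "wz": 0}, {"dx": 0, "dy": 0.73, "dz": 1, "wx": 0, "wy": 0, "wz": 0}, {"dx": 0, "dy": 0.73, "dz": 1, "wx": 0, "wy": 0, "wz": 0}, {"dx": 0, "dy": 0.73, "dz": 1, "wx": 0, "wy": 0, "wz": 0}, {"dx": 0, "dy": 0.73, "dz": 1, "wx": 0, "wy": 0, "wz": 0}, {"dx": 0, "dy": 0.73, "dz": 1, "wx": 0, "wy": 0, "wz": 0}], "fingers": -1}}

```text
time_s: 2.92
tcp_pos: [0.5287, -0.1751, 0.239]
eef_rot: [-41.8, 89.7, -18.6]
contact_force: [0.8, -0.7, -0.0]
gripper_width: 0.0876
```

```bash
cat > pl.py <<'E'
import sys, json
from h import *
from scipy.spatial.transform import Rotation as Rn
def tool():
    s=r.get_state(); return s['tcp_pos'],Rn.from_euler('xyz',s['eef_rot'],degrees=True),s
def down(yaw): # tool x down, y at yaw
    c,s=np.cos(np.radians(yaw)),np.sin(np.radians(yaw))
    y=np.array([c,s,0]);x=np.array([0,0,-1.]);return Rn.from_matrix(np.c_[x,y,np.cross(x,y)])
def rows(pt,Rt,n,n_rot=None,half=1):
    """n rows to target; constant world step, rotation spread; round numbers"""
    p,R,s=tool(); n_rot=n_rot or n
    # choose spin sign free: use intermediate
    rv=(R.inv()*Rt).as_rotvec()
    step=(np.array(pt)-p)/n; out=[];Rc=R
    for i in range(n):
        d=Rc.inv().apply(step)/.02; w=(rv/n_rot/.08) if i<n_rot else np.zeros(3)
        out.append([float(q) for q in np.round(np.r_[d,w],2)]); Rc=Rc*Rn.from_rotvec(w*.08)
    print('p',p.round(4),'d',(np.array(pt)-p).round(4),'rot deg',np.degrees(rv).round(1))
    last=None;c=0
    for o in out: print(o)
E
python3 - <<'E'
from pl import *
p,R,s=tool(); print(R.as_matrix().round(3), s['joints'].round(1))
rows([.655,.053,.21],down(240),20)
E
```

```text
[[ 0.004 -0.394  0.919]
 [-0.001  0.919  0.394]
 [-1.    -0.003  0.003]] [  1.9   9.2 -14.5   0.1 -66.  -68.7]
p [ 0.5287 -0.1751  0.239 ] d [ 0.1263  0.2281 -0.029 ] rot deg [-1.268e+02 -1.000e-01  3.000e-01]
[0.07, 0.4, 0.51, -1.38, -0.0, 0.0]
[0.07, 0.34, 0.56, -1.38, -0.0, 0.0]
[0.07, 0.28, 0.59, -1.38, -0.0, 0.0]
[0.07, 0.21, 0.62, -1.38, -0.0, 0.0]
[0.07, 0.14, 0.64, -1.38, -0.0, 0.0]
[0.07, 0.07, 0.65, -1.38, -0.0, 0.0]
[0.07, -0.0, 0.65, -1.38, -0.0, 0.0]
[0.07, -0.07, 0.65, -1.38, -0.0, 0.0]
[0.07, -0.15, 0.64, -1.38, -0.0, 0.0]
[0.07, -0.21, 0.62, -1.38, -0.0, 0.0]
[0.07, -0.28, 0.59, -1.38, -0.0, 0.0]
[0.07, -0.34, 0.55, -1.38, -0.0, 0.0]
[0.07, -0.4, 0.51, -1.38, -0.0, 0.0]
[0.07, -0.46, 0.46, -1.38, -0.0, 0.0]
[0.07, -0.51, 0.41, -1.38, -0.0, 0.0]
[0.07, -0.55, 0.35, -1.38, -0.0, 0.0]
[0.07, -0.58, 0.29, -1.38, -0.0, 0.0]
[0.07, -0.61, 0.22, -1.38, -0.0, 0.0]
[0.07, -0.63, 0.15, -1.38, -0.0, 0.0]
[0.07, -0.65, 0.08, -1.38, -0.0, 0.0]
```

Emit:
{"method": "arm_command", "body": {"plan": [{"dx": 0.05, "dy": 0.41, "dz": 0.5, "wx": -1, "wy": 0, "wz": 0}, {"dx": 0.05, "dy": 0.37, "dz": 0.54, "wx": -1, "wy": 0, "wz": 0}, {"dx": 0.05, "dy": 0.32, "dz": 0.57, "wx": -1, "wy": 0, "wz": 0}, {"dx": 0.05, "dy": 0.28, "dz": 0.59, "wx": -1, "wy": 0, "wz": 0}, {"dx": 0.05, "dy": 0.23, "dz": 0.61, "wx": -1, "wy": 0, "wz": 0}, {"dx": 0.05, "dy": 0.18, "dz": 0.63, "wx": -1, "wy": 0, "wz": 0}, {"dx": 0.05, "dy": 0.13, "dz": 0.64, "wx": -1, "wy": 0, "wz": 0}, {"dx": 0.05, "dy": 0.08, "dz": 0.65, "wx": -1, "wy": 0, "wz": 0}, {"dx": 0.05, "dy": 0.03, "dz": 0.65, "wx": -1, "wy": 0, "wz": 0}, {"dx": 0.05, "dy": -0.03, "dz": 0.65, "wx": -1, "wy": 0, "wz": 0}, {"dx": 0.05, "dy": -0.08, "dz": 0.65, "wx": -1, "wy": 0, "wz": 0}, {"dx": 0.05, "dy": -0.13, "dz": 0.64, "wx": -1, "wy": 0, "wz": 0}, {"dx": 0.05, "dy": -0.18, "dz": 0.63, "wx": -1, "wy": 0, "wz": 0}, {"dx": 0.05, "dy": -0.23, "dz": 0.61, "wx": -1, "wy": 0, "wz": 0}, {"dx": 0.05, "dy": -0.28, "dz": 0.59, "wx": -1, "wy": 0, "wz": 0}, {"dx": 0.05, "dy": -0.32, "dz": 0.57, "wx": -1, "wy": 0, "wz": 0}, {"dx": 0.05, "dy": -0.37, "dz": 0.54, "wx": -1, "wy": 0, "wz": 0}, {"dx": 0.05, "dy": -0.41, "dz": 0.5, "wx": -1, "wy": 0, "wz": 0}, {"dx": 0.05, "dy": -0.45, "dz": 0.47, "wx": -1, "wy": 0, "wz": 0}, {"dx": 0.05, "dy": -0.48, "dz": 0.43, "wx": -1, "wy": 0, "wz": 0}]}}

```text
time_s: 4.58
tcp_pos: [0.6493, 0.0755, 0.2211]
eef_rot: [-124.8, 89.5, -5.2]
contact_force: [-0.1, 0.8, 0.3]
gripper_width: 0.0871
```

Run:
```python
from pl import *
p,d,m=cap('wrist');save(p,'w1.png'); np.savez('/tmp/w1',p=p,d=d,**m)
pt,R,s=tool();print(pt,R.as_matrix().round(2),s['joints'].round(1))
for q in('block_center','block_tab','pocket'): print(q,[(np.round(x['centre'],1),round(x['score'],2)) for x in r.spot_point('wrist',q)])
rows([.655,.053,.21],down(240),8)
```

```text
[0.65020151 0.07731249 0.22064828] [[ 0.01 -0.87 -0.5 ]
 [-0.   -0.5   0.87]
 [-1.   -0.01 -0.01]] [ 24.   18.9  -4.1   0.3 -66.5   5.9]
block_center [(array([252. , 129.4]), 0.55)]
block_tab [(array([271.6, 164.5]), 0.62)]
pocket [(array([342.6, 272.7]), 0.61)]
p [0.6489 0.075  0.2209] d [ 0.0061 -0.022  -0.0109] rot deg [-30.8  -0.4   0.3]
[0.07, 0.03, -0.14, -0.84, -0.01, 0.01]
[0.07, 0.04, -0.14, -0.84, -0.01, 0.01]
[0.07, 0.05, -0.13, -0.84, -0.01, 0.01]
[0.07, 0.06, -0.13, -0.84, -0.01, 0.01]
[0.07, 0.07, -0.12, -0.84, -0.01, 0.01]
[0.07, 0.08, -0.12, -0.84, -0.01, 0.01]
[0.07, 0.09, -0.11, -0.84, -0.01, 0.01]
[0.07, 0.09, -0.11, -0.84, -0.01, 0.01]
```

View pics/w1.png

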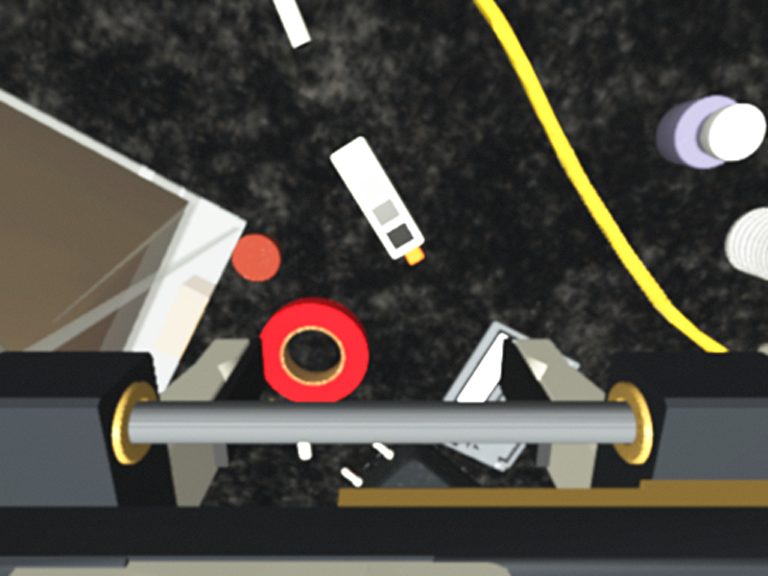

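The wrist picture shows the chosen block at (380,197), tab at (414,256); the tray is partly hidden behind the right finger at (510,400), and the tank corner is at (243,222). Measuring from this view.

Run:
```python
from pl import *
z=np.load('/tmp/w1.npz');m={k:z[k] for k in('vertical_fov','cx','cy','R','t')};p=z['p'];d=z['d']
cv2.imwrite('pics/c3.png',cv2.resize(p[85:185,210:300],None,fx=6,fy=6,interpolation=cv2.INTER_CUBIC)[:,:,::-1])
g=(p.min(2)>150)&(np.ptp(p.astype(int),axis=2)<30)
g[:, :215]=0;g[:,290:]=0;g[:85]=0;g[185:]=0
w=np.array([world(m,u,v,d[v,u]) for v,u in zip(*np.nonzero(g))])
print(len(w),np.median(w,0).round(4),np.percentile(w[:,2],[5,50,95]).round(4))
C=np.array([onplane(m,u/1.5,v/1.5,.034) for u,v in [(331,156),(361,137),(423,243),(395,258)]]);print(C.round(4),C.mean(0).round(4))
a=C[2]+C[3]-C[0]-C[1];print(np.degrees(np.arctan2(a[1],a[0])),np.linalg.norm(a)/2)
print('tab',onplane(m,414/1.5,256/1.5,.015).round(4))
print('tank corner',onplane(m,243/1.5,222/1.5,0).round(4))
print('t',-m['R'].T@m['t'])
```

```text
1973 [0.676  0.0422 0.034 ] [0.0009 0.034  0.0354]
[[0.7139 0.0347 0.034 ]
 [0.7019 0.0135 0.034 ]
 [0.627  0.0558 0.034 ]
 [0.6391 0.0757 0.034 ]] [0.6705 0.0449 0.034 ]
150.88513731640583 0.08565358715527102
tab [0.6243 0.071  0.015 ]
tank corner [0.7536 0.1171 0.    ]
t [0.68810806 0.0044413  0.36879488]
```

View pics/c3.png

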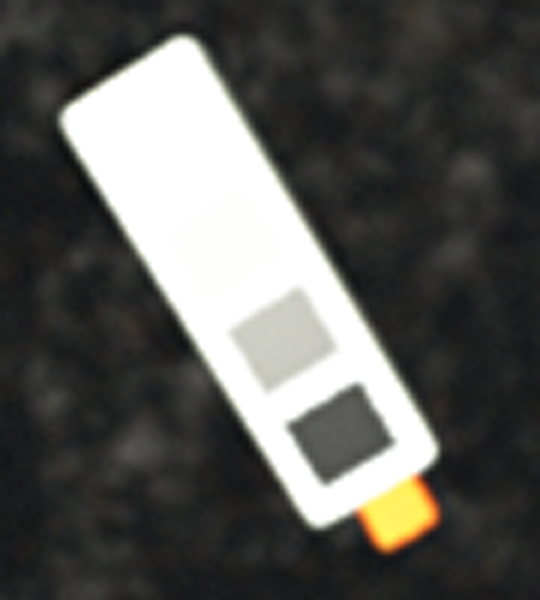

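Run:
```python
from pl import *
rows([.6524,.0546,.10],down(240.6),9)
```

```text
p [0.6489 0.075  0.2209] d [ 0.0035 -0.0204 -0.1209] rot deg [-31.4  -0.4   0.3]
[0.67, 0.04, -0.1, -0.76, -0.01, 0.01]
[0.67, 0.05, -0.1, -0.76, -0.01, 0.01]
[0.67, 0.05, -0.1, -0.76, -0.01, 0.01]
[0.67, 0.06, -0.1, -0.76, -0.01, 0.01]
[0.67, 0.07, -0.09, -0.76, -0.01, 0.01]
[0.67, 0.07, -0.09, -0.76, -0.01, 0.01]
[0.67, 0.08, -0.09, -0.76, -0.01, 0.01]
[0.67, 0.08, -0.08, -0.76, -0.01, 0.01]
[0.67, 0.09, -0.08, -0.76, -0.01, 0.01]
```

Emit:
{"method": "arm_command", "body": {"plan": [{"dx": 0.67, "dy": 0.04, "dz": -0.1, "wx": -0.77, "wy": -0.01, "wz": 0.01}, {"dx": 0.67, "dy": 0.05, "dz": -0.1, "wx": -0.77, "wy": -0.01, "wz": 0.01}, {"dx": 0.67, "dy": 0.05, "dz": -0.1, "wx": -0.77, "wy": -0.01, "wz": 0.01}, {"dx": 0.67, "dy": 0.06, "dz": -0.1, "wx": -0.77, "wy": -0.01, "wz": 0.01}, {"dx": 0.67, "dy": 0.07, "dz": -0.09, "wx": -0.77, "wy": -0.01, "wz": 0.01}, {"dx": 0.67, "dy": 0.07, "dz": -0.09, "wx": -0.77, "wy": -0.01, "wz": 0.01}, {"dx": 0.67, "dy": 0.08, "dz": -0.09, "wx": -0.77, "wy": -0.01, "wz": 0.01}, {"dx": 0.67, "dy": 0.08, "dz": -0.08, "wx": -0.77, "wy": -0.01, "wz": 0.01}, {"dx": 0.67, "dy": 0.09, "dz": -0.08, "wx": -0.77, "wy": -0.01, "wz": 0.01}, {"dx": 0, "dy": 0, "dz": 0, "wx": 0, "wy": 0, "wz": 0}]}}

```text
time_s: 5.62
tcp_pos: [0.6511, 0.0466, 0.0999]
eef_rot: [-148.6, 89.8, 2.6]
contact_force: [-0.5, -1.2, -0.9]
gripper_width: 0.0876
```

Run:
```python
from pl import *
rows([.6524,.0546,.024],down(240.6),5)
p,d,m=cap('wrist');save(p,'w2.png')
```

```text
p [0.6511 0.0466 0.0999] d [ 0.0013  0.008  -0.0759] rot deg [ 0.6 -0.2  0.1]
[0.76, -0.07, 0.03, 0.03, -0.01, 0.0]
[0.76, -0.07, 0.03, 0.03, -0.01, 0.0]
[0.76, -0.08, 0.03, 0.03, -0.01, 0.0]
[0.76, -0.08, 0.03, 0.03, -0.01, 0.0]
[0.76, -0.08, 0.03, 0.03, -0.01, 0.0]
```

View pics/w2.png

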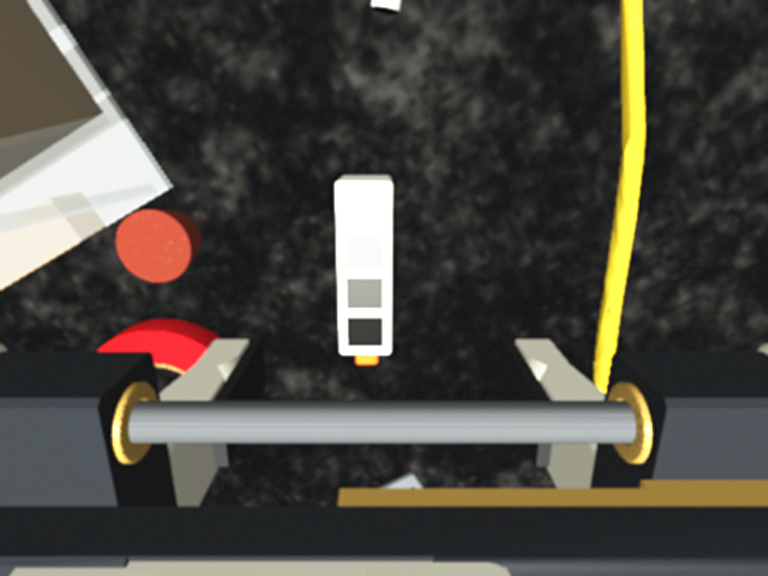

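The block lies straight between the fingers, 18 px left of the middle, matching the computed correction. Descending.

Emit:
{"method": "arm_command", "body": {"plan": [{"dx": 0.76, "dy": -0.07, "dz": 0.03, "wx": 0.03, "wy": -0.01, "wz": 0}, {"dx": 0.76, "dy": -0.07, "dz": 0.03, "wx": 0.03, "wy": -0.01, "wz": 0}, {"dx": 0.76, "dy": -0.08, "dz": 0.03, "wx": 0.03, "wy": -0.01, "wz": 0}, {"dx": 0.76, "dy": -0.08, "dz": 0.03, "wx": 0.03, "wy": -0.01, "wz": 0}, {"dx": 0.7, "dy": -0.08, "dz": 0.03, "wx": 0.03, "wy": 0, "wz": 0}, {"dx": 0, "dy": 0, "dz": 0, "wx": 0, "wy": 0, "wz": 0}]}}

```text
time_s: 6.17
tcp_pos: [0.6581, 0.0545, 0.0334]
eef_rot: [-132.3, 89.1, 16.8]
contact_force: [-1.2, 0.0, -0.2]
gripper_width: 0.0877
```

Run:
```python
from pl import *
rows([.6524,.0546,.024],down(240.6),2)
```

```text
p [0.6581 0.0545 0.0334] d [-0.0057  0.0001 -0.0094] rot deg [-1.6 -0.6  0.6]
[0.23, 0.07, 0.13, -0.17, -0.06, 0.07]
[0.23, 0.07, 0.13, -0.17, -0.06, 0.07]
```

Emit:
{"method": "arm_command", "body": {"plan": [{"dx": 0.3, "dy": 0, "dz": 0.1, "wx": 0, "wy": 0, "wz": 0}, {"dx": 0.1, "dy": 0, "dz": 0.05, "wx": 0, "wy": 0, "wz": 0}]}}

```text
time_s: 6.33
tcp_pos: [0.6569, 0.0561, 0.0275]
eef_rot: [-133.3, 89.0, 15.5]
contact_force: [-0.1, -0.5, -1.0]
gripper_width: 0.0879
```

Run:
```python
from pl import *
for i in range(3):
    p,R,s=tool();print(p.round(4),R.as_matrix()[:,1].round(3),R.as_matrix()[:,0].round(3))
    if i==0: pp,d,m=cap('wrist');save(pp,'w3.png')
    else: r.capture('top')
```

```text
[0.6569 0.0561 0.0275] [-0.517 -0.856 -0.013] [ 0.017  0.005 -1.   ]
[0.6573 0.0563 0.0279] [-0.517 -0.856 -0.014] [ 0.018  0.005 -1.   ]
[0.6575 0.0563 0.0282] [-0.516 -0.856 -0.014] [ 0.018  0.005 -1.   ]
```

View pics/w3.png

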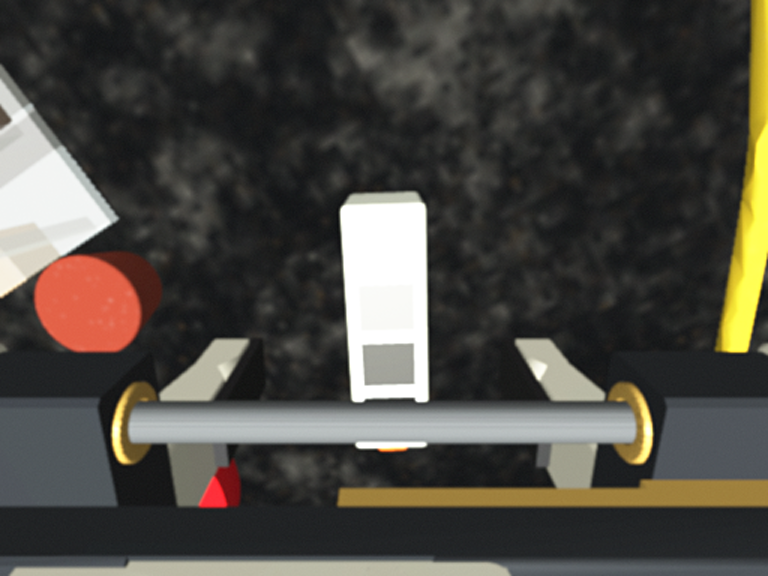

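Emit:
{"method": "arm_command", "body": {"plan": [{"dx": 0.15, "dy": 0.1, "dz": 0.17, "wx": -0.37, "wy": -0.16, "wz": 0.17}, {"dx": 0, "dy": 0, "dz": 0, "wx": 0, "wy": 0, "wz": 0}]}}

```text
time_s: 6.65
tcp_pos: [0.6544, 0.0565, 0.0271]
eef_rot: [-144.3, 89.8, 6.4]
contact_force: [0.4, 0.2, 0.4]
gripper_width: 0.0877
```

Run:
```python
from pl import *
p,R,s=tool();print(p.round(4),R.as_matrix()[:,1].round(3),R.as_matrix()[:,0].round(3))
```

```text
[0.6544 0.0565 0.0271] [-0.49  -0.872 -0.002] [ 0.003  0.    -1.   ]
```

Emit:
{"method": "arm_command", "body": {"plan": [{"dx": 0.15, "dy": 0, "dz": 0, "wx": 0, "wy": 0, "wz": 0}, {"dx": 0, "dy": 0, "dz": 0, "wx": 0, "wy": 0, "wz": 0}, {"dx": 0, "dy": 0, "dz": 0, "wx": 0, "wy": 0, "wz": 0}, {"dx": 0, "dy": 0, "dz": 0, "wx": 0, "wy": 0, "wz": 0}, {"dx": 0, "dy": 0, "dz": 0, "wx": 0, "wy": 0, "wz": 0}, {"dx": 0, "dy": 0, "dz": 0, "wx": 0, "wy": 0, "wz": 0}, {"dx": 0, "dy": 0, "dz": 0, "wx": 0, "wy": 0, "wz": 0}, {"dx": 0, "dy": 0, "dz": 0, "wx": 0, "wy": 0, "wz": 0}], "fingers": 1, "force": 25}}

```text
time_s: 7.32
tcp_pos: [0.656, 0.0567, 0.0262]
eef_rot: [-137.4, 89.6, 13.0]
contact_force: [-0.4, -0.3, 0.6]
gripper_width: 0.0399
```

Run:
```python
from pl import *
pp,d,m=cap('wrist');save(pp,'w4.png');np.savez('/tmp/w4',p=pp,d=d,**m)
p,R,s=tool();print(p.round(4),R.as_matrix()[:,1].round(3),R.as_matrix()[:,0].round(3),s['gripper_width'])
```

```text
[0.656  0.0567 0.0262] [-0.493 -0.87  -0.005] [ 0.007  0.002 -1.   ] 0.03603885328630638
```

View pics/w4.png

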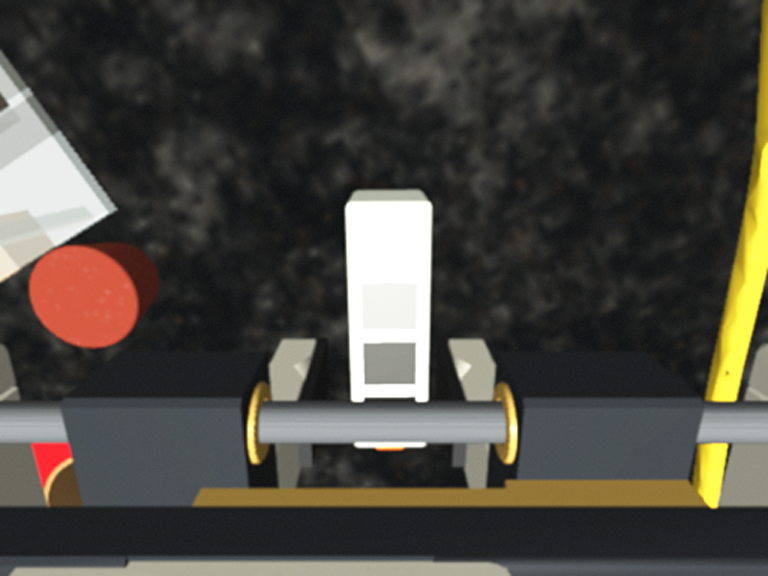

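The fingers are still closing (0.036 m) with the block centred between them.

Emit:
{"method": "arm_command", "body": {"plan": [{"dx": 0, "dy": 0, "dz": 0, "wx": 0, "wy": 0, "wz": 0}, {"dx": 0, "dy": 0, "dz": 0, "wx": 0, "wy": 0, "wz": 0}, {"dx": 0, "dy": 0, "dz": 0, "wx": 0, "wy": 0, "wz": 0}, {"dx": -0.3, "dy": 0, "dz": 0, "wx": 0, "wy": 0, "wz": 0}, {"dx": -0.7, "dy": 0, "dz": 0, "wx": 0, "wy": 0, "wz": 0}, {"dx": -0.7, "dy": 0, "dz": 0, "wx": 0, "wy": 0, "wz": 0}, {"dx": -0.6, "dy": 0, "dz": 0, "wx": 0, "wy": 0, "wz": 0}, {"dx": -0.6, "dy": 0, "dz": 0, "wx": 0, "wy": 0, "wz": 0}]}}

```text
time_s: 8.03
tcp_pos: [0.6525, 0.0558, 0.083]
eef_rot: [59.6, 89.9, -150.0]
contact_force: [-0.8, -1.0, -2.0]
gripper_width: 0.0256
```

Run:
```python
from pl import *
pp,d,m=cap('wrist');save(pp,'w5.png');np.savez('/tmp/w5',p=pp,d=d,**m)
p,R,s=tool();print(p.round(4),R.as_matrix().round(3),s['gripper_width'],s['joints'].round(1))
rt,dt,mt=cap('top');save(rt,'t5.png');np.savez('/tmp/t5',p=rt,d=dt)
```

```text
[0.6541 0.0561 0.086 ] [[ 0.003 -0.494 -0.87 ]
 [ 0.    -0.87   0.494]
 [-1.    -0.002 -0.002]] 0.025670475695409253 [ 21.9  25.9 -12.4   0.1 -51.6  38.5]
```

View pics/w5.png

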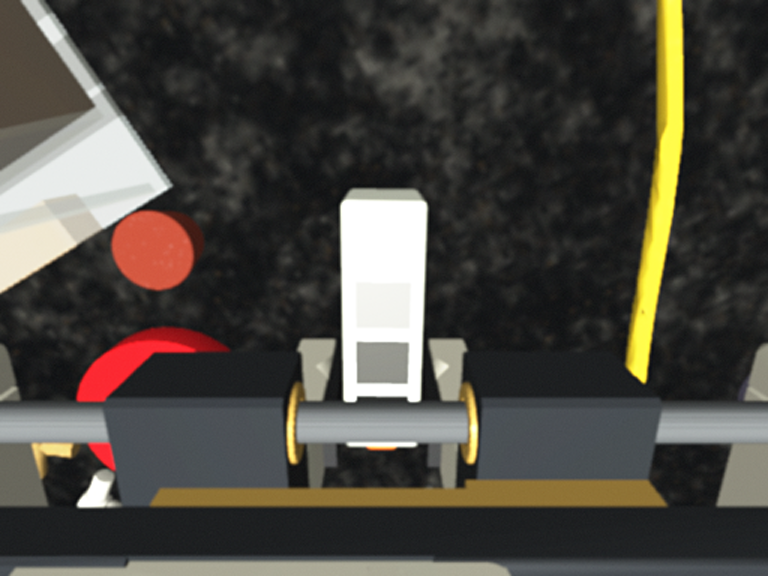

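Run:
```python
from pl import *
z=np.load('/tmp/w5.npz');m={k:z[k] for k in('vertical_fov','cx','cy','R','t')};p=z['p'];d=z['d']
pt,R,s=tool()
cv2.imwrite('pics/c5.png',cv2.resize(p[115:315,200:310],None,fx=4,fy=4,interpolation=cv2.INTER_CUBIC)[:,:,::-1][:, :])
L=lambda u,v,dd=None: R.inv().apply(world(m,u,v,d[v,u] if dd is None else dd)-pt)
for v in (130,138,150,170,190,210,230,250,260,290,295): print(v,[L(u,v).round(4).tolist() for u in (232,255,280)])
```

```text
130 [[0.0064, -0.0091, -0.0612], [0.007, 0.002, -0.0611], [0.0119, 0.0145, -0.0605]]
138 [[-0.0055, -0.0083, -0.0592], [-0.0055, 0.0019, -0.0592], [-0.0056, 0.0131, -0.0592]]
150 [[-0.0057, -0.0084, -0.0538], [-0.0061, 0.0019, -0.0539], [-0.0064, 0.0131, -0.054]]
170 [[-0.0056, -0.0086, -0.0445], [-0.0046, 0.0019, -0.0442], [-0.0055, 0.0135, -0.0445]]
190 [[-0.0051, -0.0089, -0.0347], [-0.0065, 0.0019, -0.0351], [-0.0042, 0.0138, -0.0343]]
210 [[-0.005, -0.0091, -0.0245], [-0.0077, 0.0019, -0.0256], [-0.0052, 0.014, -0.0246]]
230 [[-0.0058, -0.0093, -0.0143], [-0.0058, 0.002, -0.0143], [-0.0053, 0.0142, -0.0141]]
250 [[-0.0053, -0.0095, -0.0031], [-0.0064, 0.002, -0.0037], [-0.0058, 0.0145, -0.0033]]
260 [[-0.0063, -0.0096, 0.002], [-0.0065, 0.002, 0.0019], [-0.0037, 0.0148, 0.0036]]
290 [[-0.0711, -0.0048, -0.0272], [-0.0721, 0.0016, -0.0279], [-0.071, 0.0086, -0.0271]]
295 [[-0.0684, -0.005, -0.0236], [-0.0688, 0.0016, -0.0238], [-0.07, 0.0087, -0.0248]]
```

View pics/c5.png

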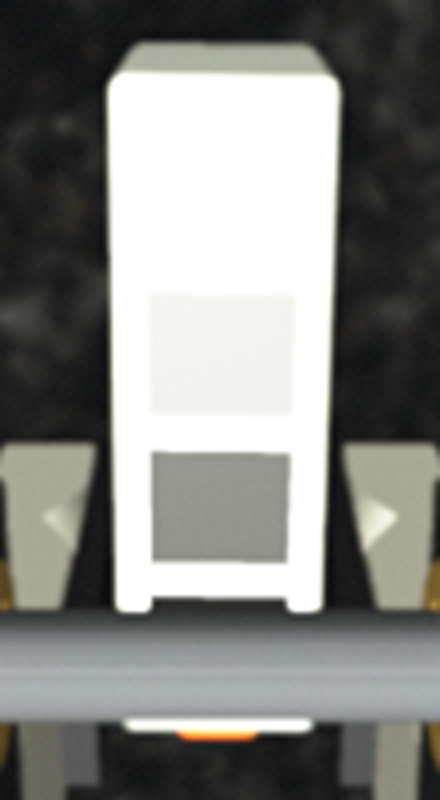

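Run:
```python
from pl import *
rows([.472,.245,.14],down(181.3),14)
```

```text
p [0.6542 0.0562 0.0849] d [-0.1822  0.1888  0.0551] rot deg [59.1 -0.1  0.2]
[-0.2, -0.27, 0.9, 0.92, -0.0, 0.0]
[-0.2, -0.2, 0.92, 0.92, -0.0, 0.0]
[-0.2, -0.13, 0.93, 0.92, -0.0, 0.0]
[-0.2, -0.06, 0.93, 0.92, -0.0, 0.0]
[-0.2, 0.01, 0.94, 0.92, -0.0, 0.0]
[-0.2, 0.08, 0.93, 0.92, -0.0, 0.0]
[-0.2, 0.14, 0.93, 0.92, -0.0, 0.0]
[-0.2, 0.21, 0.91, 0.92, -0.0, 0.0]
[-0.2, 0.28, 0.89, 0.92, -0.0, 0.0]
[-0.2, 0.34, 0.87, 0.92, -0.0, 0.0]
[-0.2, 0.41, 0.84, 0.92, -0.0, 0.0]
[-0.2, 0.47, 0.81, 0.92, -0.0, 0.0]
[-0.2, 0.53, 0.77, 0.92, -0.0, 0.0]
[-0.2, 0.58, 0.73, 0.92, -0.0, 0.0]
```

View pics/t5.png

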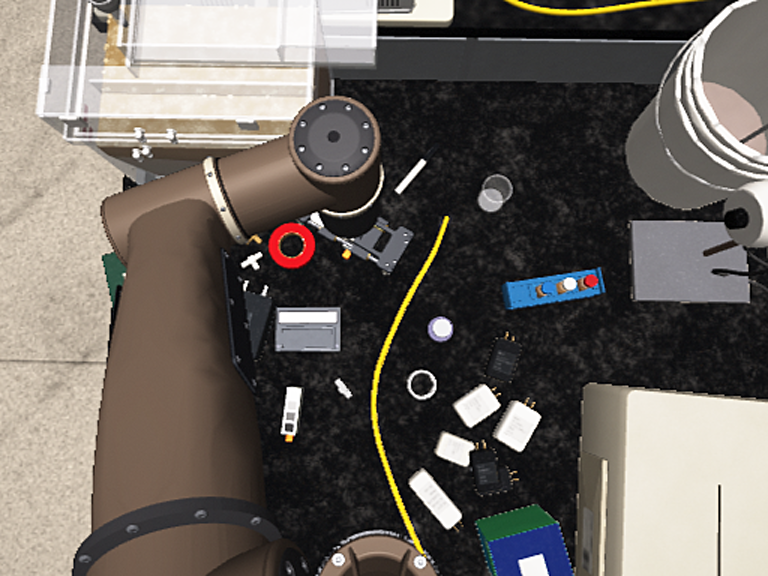

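Run:
```python
from pl import *
rows([.4716,.18,.13],down(181.3),14)
m=r.camera_model('top')
z=np.load('/tmp/t5.npz');p=z['p'];a=p[190:250,170:240]
cv2.imwrite('pics/c6.png',cv2.resize(a,None,fx=10,fy=10,interpolation=cv2.INTER_CUBIC)[:,:,::-1])
```

```text
p [0.6542 0.0562 0.0849] d [-0.1826  0.1238  0.0451] rot deg [59.1 -0.1  0.2]
[-0.16, -0.06, 0.78, 0.92, -0.0, 0.0]
[-0.16, -0.0, 0.79, 0.92, -0.0, 0.0]
[-0.16, 0.05, 0.79, 0.92, -0.0, 0.0]
[-0.16, 0.11, 0.78, 0.92, -0.0, 0.0]
[-0.16, 0.17, 0.77, 0.92, -0.0, 0.0]
[-0.16, 0.22, 0.75, 0.92, -0.0, 0.0]
[-0.16, 0.28, 0.74, 0.92, -0.0, 0.0]
[-0.16, 0.33, 0.71, 0.92, -0.0, 0.0]
[-0.16, 0.38, 0.69, 0.92, -0.0, 0.0]
[-0.16, 0.43, 0.66, 0.92, -0.0, 0.0]
[-0.16, 0.48, 0.62, 0.92, -0.0, 0.0]
[-0.16, 0.53, 0.59, 0.92, -0.0, 0.0]
[-0.16, 0.57, 0.55, 0.92, -0.0, 0.0]
[-0.16, 0.61, 0.5, 0.92, -0.0, 0.0]
```

View pics/c6.png

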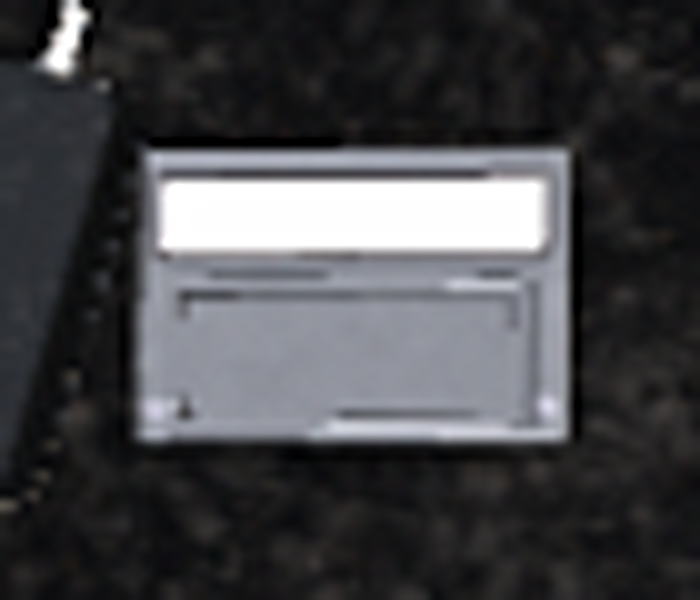

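Run:
```python
from pl import *
m=r.camera_model('top')
q=lambda u,v,h=.006: onplane(m,170+u/10-.45,190+v/10-.45,h).round(4)
print('pock',q(350,355),'win',q(353,215),'plate',np.mean([q(143,150),q(572,150),q(572,440),q(136,440)],0).round(4))
print('yaw edges',[q(143,150)-q(572,150),q(136,440)-q(572,440),q(160,215)-q(546,215),q(183,355)-q(518,355)])
print('inner', q(183,355),q(518,355),q(350,297),q(350,412), 'cam',-np.array(m['R']).T@np.array(m['t']))
```

```text
pock [0.474 0.149 0.006] win [0.5149 0.1498 0.006 ] plate [0.4917 0.1481 0.006 ]
yaw edges [array([-0.0027,  0.1258,  0.    ]), array([-0.0028,  0.1264,  0.    ]), array([-0.0025,  0.1129,  0.    ]), array([-0.0022,  0.0974,  0.    ])]
inner [0.4729 0.1976 0.006 ] [0.4751 0.1002 0.006 ] [0.4909 0.1497 0.006 ] [0.4575 0.1483 0.006 ] cam [ 4.14600472e-01 -6.46906998e-05  1.04108882e+00]
```

Emit:
{"method": "arm_command", "body": {"plan": [{"dx": -0.16, "dy": -0.06, "dz": 0.78, "wx": 0.92, "wy": 0, "wz": 0}, {"dx": -0.16, "dy": 0, "dz": 0.79, "wx": 0.92, "wy": 0, "wz": 0}, {"dx": -0.16, "dy": 0.05, "dz": 0.79, "wx": 0.92, "wy": 0, "wz": 0}, {"dx": -0.16, "dy": 0.11, "dz": 0.78, "wx": 0.92, "wy": 0, "wz": 0}, {"dx": -0.16, "dy": 0.17, "dz": 0.77, "wx": 0.92, "wy": 0, "wz": 0}, {"dx": -0.16, "dy": 0.22, "dz": 0.75, "wx": 0.92, "wy": 0, "wz": 0}, {"dx": -0.16, "dy": 0.28, "dz": 0.74, "wx": 0.92, "wy": 0, "wz": 0}, {"dx": -0.16, "dy": 0.33, "dz": 0.71, "wx": 0.92, "wy": 0, "wz": 0}, {"dx": -0.16, "dy": 0.38, "dz": 0.69, "wx": 0.92, "wy": 0, "wz": 0}, {"dx": -0.16, "dy": 0.43, "dz": 0.66, "wx": 0.92, "wy": 0, "wz": 0}, {"dx": -0.16, "dy": 0.48, "dz": 0.62, "wx": 0.92, "wy": 0, "wz": 0}, {"dx": -0.16, "dy": 0.53, "dz": 0.59, "wx": 0.92, "wy": 0, "wz": 0}, {"dx": -0.16, "dy": 0.57, "dz": 0.55, "wx": 0.92, "wy": 0, "wz": 0}, {"dx": -0.16, "dy": 0.61, "dz": 0.5, "wx": 0.92, "wy": 0, "wz": 0}]}}

```text
time_s: 9.3
tcp_pos: [0.463, 0.1854, 0.1216]
eef_rot: [111.0, 89.6, -160.8]
contact_force: [-0.1, 0.7, -0.9]
gripper_width: 0.026
```

Run:
```python
from pl import *
pp,d,m=cap('wrist');save(pp,'w7.png');np.savez('/tmp/w7',p=pp,d=d,**m)
p,R,s=tool();print(p.round(4),R.as_matrix().round(3),s['gripper_width'],s['joints'].round(1))
```

```text
[0.4615 0.1862 0.1221] [[-0.006 -0.999  0.037]
 [-0.001  0.037  0.999]
 [-1.     0.006 -0.002]] 0.025866103873795624 [ 44.5  10.5 -29.9  -0.3 -49.9 -46.4]
```

View pics/w7.png

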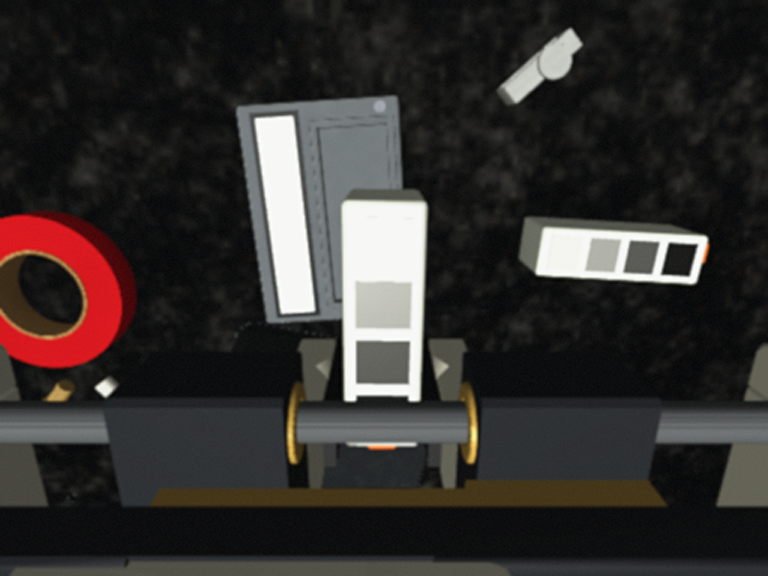

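Run:
```python
from pl import *
z=np.load('/tmp/w7.npz');m={k:z[k] for k in('vertical_fov','cx','cy','R','t')}
q=lambda u,v:onplane(m,u/1.5-.17,v/1.5-.17,.006)
A,B,C=q(238,106),q(397,97),q(270,322)
print(A.round(4),B.round(4),C.round(4),'centre',((B+C)/2).round(4),np.linalg.norm(A-B),np.linalg.norm(A-C),'yaw',np.degrees(np.arctan2(*(C-A)[1::-1])))
print('winq',[q(*x).round(4).tolist() for x in((254,116),(296,113),(281,316),(318,313))])
print('win',np.mean([q(*x) for x in((254,116),(296,113),(281,316),(318,313))],0).round(4))
print('inner right end', q(320,128).round(4),q(388,124).round(4))
```

```text
[0.5348 0.0876 0.006 ] [0.4513 0.0856 0.006 ] [0.5303 0.2099 0.006 ] centre [0.4908 0.1478 0.006 ] 0.08357487917535858 0.12242210713858925 yaw 92.10639950315787
winq [[0.527, 0.0928, 0.006], [0.5047, 0.092, 0.006], [0.5233, 0.2063, 0.006], [0.501, 0.2051, 0.006]]
win [0.514 0.149 0.006]
inner right end [0.4926 0.0998 0.006 ] [0.4563 0.0989 0.006 ]
```

Run:
```python
from pl import *
rows([.4743,.1665,.07],down(181.5),4)
```

```text
p [0.4615 0.1862 0.1221] d [ 0.0128 -0.0197 -0.0521] rot deg [-3.6 -0.1 -0.4]
[0.65, -0.17, -0.24, -0.2, -0.0, -0.02]
[0.65, -0.17, -0.24, -0.2, -0.0, -0.02]
[0.65, -0.16, -0.25, -0.2, -0.0, -0.02]
[0.65, -0.16, -0.25, -0.2, -0.0, -0.02]
```

Emit:
{"method": "arm_command", "body": {"plan": [{"dx": 0.65, "dy": -0.17, "dz": -0.24, "wx": -0.2, "wy": 0, "wz": -0.02}, {"dx": 0.65, "dy": -0.17, "dz": -0.24, "wx": -0.2, "wy": 0, "wz": -0.02}, {"dx": 0.65, "dy": -0.16, "dz": -0.25, "wx": -0.2, "wy": 0, "wz": -0.02}, {"dx": 0.65, "dy": -0.16, "dz": -0.25, "wx": -0.2, "wy": 0, "wz": -0.02}, {"dx": 0, "dy": 0, "dz": 0, "wx": 0, "wy": 0, "wz": 0}]}}

```text
time_s: 9.77
tcp_pos: [0.4728, 0.1679, 0.0683]
eef_rot: [-53.0, 89.8, 38.9]
contact_force: [-0.7, -0.9, -2.1]
gripper_width: 0.0259
```

Run:
```python
from pl import *
pp,d,m=cap('wrist');save(pp,'w8.png');np.savez('/tmp/w8',p=pp,d=d,**m)
p,R,s=tool();print(p.round(4),R.as_matrix().round(3),s['gripper_width'])
rows([.4743,.1665,.05],down(181.5),2)
```

```text
[0.4732 0.1684 0.0693] [[ 0.003 -0.999 -0.032]
 [ 0.002 -0.032  0.999]
 [-1.    -0.003  0.002]] 0.025706517340895362
p [0.4732 0.1684 0.0693] d [ 0.0011 -0.0019 -0.0193] rot deg [0.3 0.1 0.2]
[0.48, -0.03, -0.05, 0.04, 0.01, 0.02]
[0.48, -0.03, -0.05, 0.04, 0.01, 0.02]
```

View pics/w8.png

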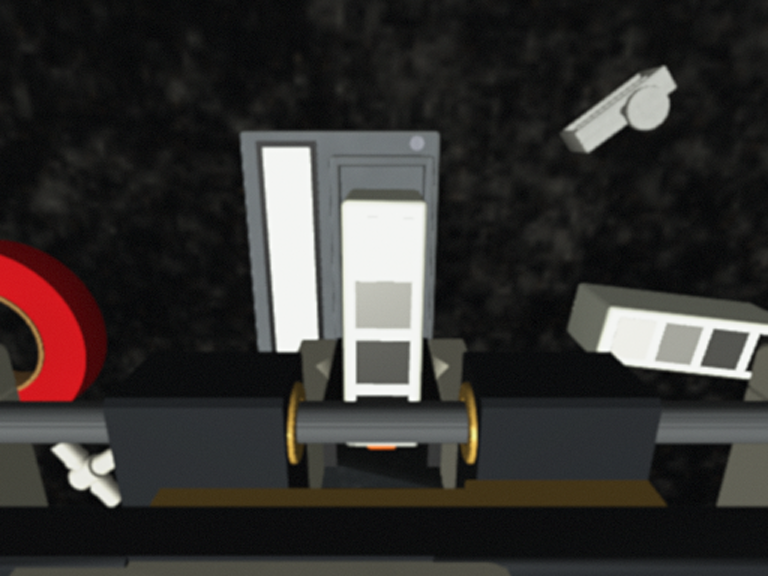

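The block sits over the pocket, parallel to it with the tab towards the gap. Lowering.

Emit:
{"method": "arm_command", "body": {"plan": [{"dx": 0.5, "dy": -0.02, "dz": -0.04, "wx": 0.03, "wy": 0, "wz": 0}, {"dx": 0.5, "dy": -0.02, "dz": -0.04, "wx": 0.03, "wy": 0, "wz": 0}, {"dx": 0.3, "dy": 0, "dz": 0, "wx": 0, "wy": 0, "wz": 0}, {"dx": 0.15, "dy": 0, "dz": 0, "wx": 0, "wy": 0, "wz": 0}, {"dx": 0, "dy": 0, "dz": 0, "wx": 0, "wy": 0, "wz": 0}]}}

```text
time_s: 10.23
tcp_pos: [0.4751, 0.1681, 0.0406]
eef_rot: [-56.9, 89.7, 34.6]
contact_force: [-0.5, -0.3, -1.4]
gripper_width: 0.026
```

Run:
```python
from pl import *
pp,d,m=cap('wrist');save(pp,'w9.png');np.savez('/tmp/w9',p=pp,d=d,**m)
p,R,s=tool();print(p.round(4),R.as_matrix().round(3),s['gripper_width'],s['contact_force'])
```

```text
[0.4752 0.1682 0.0409] [[ 0.005 -1.    -0.025]
 [ 0.003 -0.025  1.   ]
 [-1.    -0.005  0.003]] 0.025939057103987133 [-0.3973647  -0.36415044 -0.21658552]
```

View pics/w9.png

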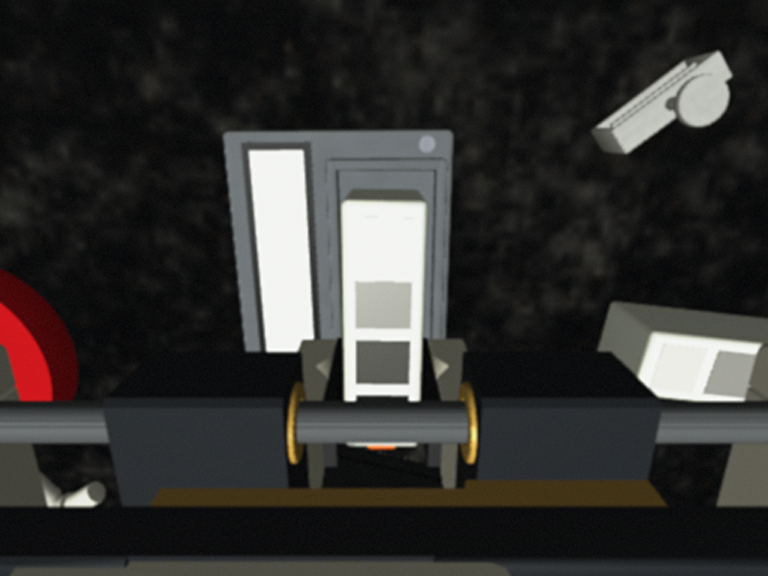

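Run:
```python
from pl import *
z=np.load('/tmp/w9.npz');m={k:z[k] for k in('vertical_fov','cx','cy','R','t')};p=z['p']
cv2.imwrite('pics/c9.png',cv2.resize(p[80:160,145:310],None,fx=4.8,fy=4.8,interpolation=cv2.INTER_CUBIC)[:,:,::-1])
```

```text
(no output)
```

View pics/c9.png

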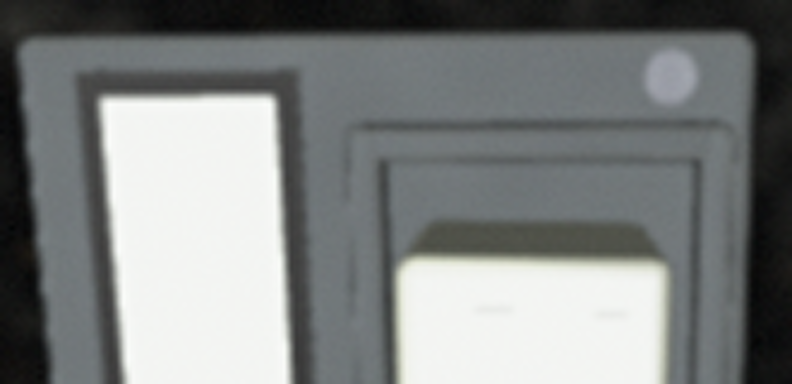

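Run:
```python
from pl import *
z=np.load('/tmp/w9.npz');m={k:z[k] for k in('vertical_fov','cx','cy','R','t')}
q=lambda u,v,h:onplane(m,145+u/4.8-.4,80+v/4.8-.4,h).round(4)
for zb in (.0105,.0125): print('block bottom far', q(430,220,zb),q(638,222,zb), 'top', q(398,258,zb+.034),q(668,258,zb+.034))
print('pocket top-of-wall inner', q(380,160,.014),q(700,160,.014),'floor',q(384,160,.006),q(696,160,.006))
print('wall outer',q(352,125,.014),q(735,125,.014))
```

```text
block bottom far [0.4881 0.1065 0.0105] [0.4638 0.1061 0.0105] top [0.4889 0.1062 0.0445] [0.4633 0.1055 0.0445]
block bottom far [0.4879 0.1062 0.0125] [0.464  0.1058 0.0125] top [0.4887 0.1059 0.0465] [0.4635 0.1052 0.0465]
pocket top-of-wall inner [0.4935 0.0995 0.014 ] [0.4574 0.0986 0.014 ] floor [0.4938 0.1001 0.006 ] [0.457  0.0992 0.006 ]
wall outer [0.4967 0.0958 0.014 ] [0.4538 0.0947 0.014 ]
```

The block is centred sideways within 0.5 mm, and about 1.7 mm too far towards the gap. I'll correct that and set it down.

Emit:
{"method": "arm_command", "body": {"plan": [{"dx": 0.15, "dy": 0, "dz": -0.08, "wx": 0, "wy": 0, "wz": 0}, {"dx": 0.15, "dy": 0, "dz": 0, "wx": 0, "wy": 0, "wz": 0}, {"dx": 0.1, "dy": 0, "dz": 0, "wx": 0, "wy": 0, "wz": 0}, {"dx": 0, "dy": 0, "dz": 0, "wx": 0, "wy": 0, "wz": 0}]}}

```text
time_s: 10.62
tcp_pos: [0.476, 0.1672, 0.0335]
eef_rot: [-56.3, 89.5, 35.2]
contact_force: [1.1, 0.2, -1.0]
gripper_width: 0.0257
```

Run:
```python
from pl import *
p,R,s=tool();print(p.round(4),R.as_matrix().round(3),s['gripper_width'],s['contact_force'])
```

```text
[0.476  0.1672 0.0335] [[ 0.007 -1.    -0.026]
 [ 0.005 -0.026  1.   ]
 [-1.    -0.007  0.005]] 0.025682366406260333 [ 1.0946974   0.15143466 -1.04502135]
```

Emit:
{"method": "arm_command", "body": {"plan": [{"dx": 0, "dy": 0, "dz": 0, "wx": 0, "wy": 0, "wz": 0}, {"dx": 0, "dy": 0, "dz": 0, "wx": 0, "wy": 0, "wz": 0}, {"dx": 0, "dy": 0, "dz": 0, "wx": 0, "wy": 0, "wz": 0}, {"dx": 0, "dy": 0, "dz": 0, "wx": 0, "wy": 0, "wz": 0}, {"dx": 0, "dy": 0, "dz": 0, "wx": 0, "wy": 0, "wz": 0}], "fingers": -0.3}}

```text
time_s: 11.03
tcp_pos: [0.4767, 0.1677, 0.0343]
eef_rot: [-57.1, 89.4, 34.4]
contact_force: [-0.9, -0.5, -0.6]
gripper_width: 0.053
```

Run:
```python
from pl import *
pp,d,m=cap('wrist');save(pp,'w10.png')
p,R,s=tool();print(p.round(4),R.as_matrix().round(3),s['gripper_width'],s['contact_force'])
```

```text
[0.4767 0.1678 0.0343] [[ 0.008 -1.    -0.026]
 [ 0.006 -0.026  1.   ]
 [-1.    -0.009  0.006]] 0.05493283248805618 [ 0.09006317 -0.53490339 -0.0978587 ]
```

View pics/w10.png

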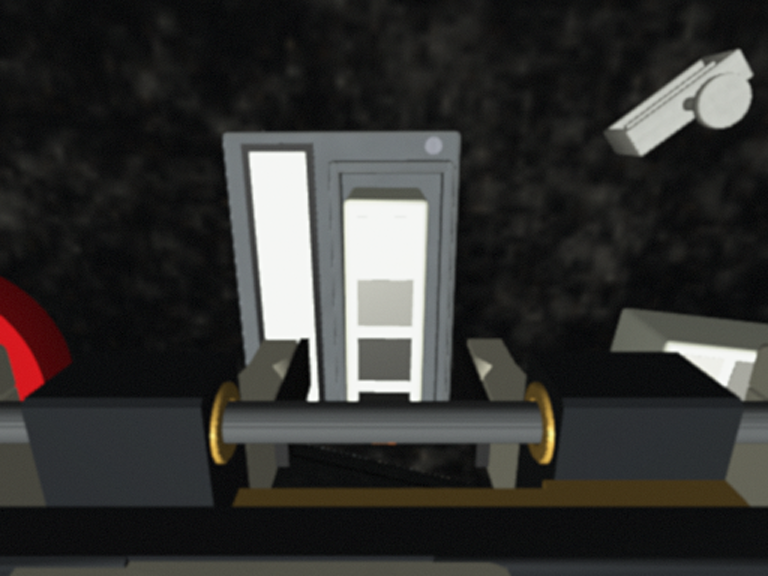

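It looks seated between the walls. Rising and checking.

Emit:
{"method": "arm_command", "body": {"plan": [{"dx": -0.5, "dy": 0, "dz": 0, "wx": 0, "wy": 0, "wz": 0}, {"dx": -0.8, "dy": 0, "dz": 0, "wx": 0, "wy": 0, "wz": 0}, {"dx": -1, "dy": 0, "dz": 0, "wx": 0, "wy": 0, "wz": 0}, {"dx": -1, "dy": 0, "dz": 0, "wx": 0, "wy": 0, "wz": 0}, {"dx": -1, "dy": 0, "dz": 0, "wx": 0, "wy": 0, "wz": 0}, {"dx": -1, "dy": 0, "dz": 0, "wx": 0, "wy": 0, "wz": 0}, {"dx": -1, "dy": 0, "dz": 0.2, "wx": 0, "wy": 0, "wz": 0}, {"dx": -1, "dy": 0, "dz": 0.2, "wx": 0, "wy": 0, "wz": 0}]}}

```text
time_s: 11.75
tcp_pos: [0.4722, 0.1723, 0.1821]
eef_rot: [162.2, 90.0, -106.5]
contact_force: [0.3, 0.2, -0.2]
gripper_width: 0.057
```

Run:
```python
from pl import *
pp,d,m=cap('wrist');save(pp,'w11.png');np.savez('/tmp/w11',p=pp,d=d,**m)
p,R,s=tool();print(p.round(4),R.as_matrix().round(3),s['gripper_width'],s['joints'].round(1))
```

```text
[0.4744 0.1739 0.1864] [[ 0.005 -1.    -0.026]
 [ 0.002 -0.025  1.   ]
 [-1.    -0.005  0.002]] 0.056569987398063855 [ 42.5   6.7 -24.9   0.1 -58.  -41.1]
```

View pics/w11.png

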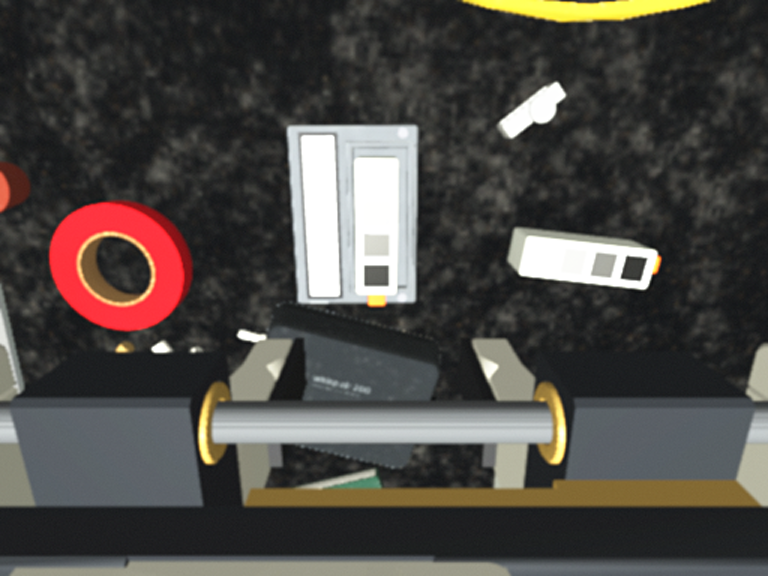

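The block lies in the pocket at (377,220) with its tab in the gap at (376,300). I'll verify the height numerically and plan the move to the rack.

Run:
```python
from pl import *
z=np.load('/tmp/w11.npz');m={k:z[k] for k in('vertical_fov','cx','cy','R','t')};d=z['d']
for u,v in [(240,110),(260,110),(243,180),(262,180),(250,145)]: print(world(m,u,v,d[v,u]).round(4))
C=[onplane(m,u/1.5-.17,v/1.5-.17,.040) for u,v in [(356,157),(400,157),(398,297),(354,297)]];print('block c',np.mean(C,0).round(4))
rows([.585,-.372,.19],down(191.3),29,)
```

```text
[0.4865 0.1092 0.0415]
[0.4686 0.1088 0.0405]
[0.483  0.1748 0.0398]
[0.4647 0.1745 0.0393]
[0.4769 0.1406 0.0407]
block c [0.4757 0.1485 0.04  ]
p [0.4744 0.1739 0.1864] d [ 0.1106 -0.5459  0.0036] rot deg [-9.8  0.1  0.3]
[-0.01, -0.17, -0.95, -0.07, 0.0, 0.0]
[-0.01, -0.16, -0.95, -0.07, 0.0, 0.0]
[-0.01, -0.16, -0.95, -0.07, 0.0, 0.0]
[-0.01, -0.15, -0.95, -0.07, 0.0, 0.0]
[-0.01, -0.14, -0.95, -0.07, 0.0, 0.0]
[-0.01, -0.14, -0.95, -0.07, 0.0, 0.0]
[-0.01, -0.13, -0.95, -0.07, 0.0, 0.0]
[-0.01, -0.13, -0.95, -0.07, 0.0, 0.0]
[-0.01, -0.12, -0.95, -0.07, 0.0, 0.0]
[-0.01, -0.12, -0.95, -0.07, 0.0, 0.0]
[-0.01, -0.11, -0.95, -0.07, 0.0, 0.0]
[-0.01, -0.1, -0.95, -0.07, 0.0, 0.0]
[-0.01, -0.1, -0.96, -0.07, 0.0, 0.0]
[-0.01, -0.09, -0.96, -0.07, 0.0, 0.0]
[-0.01, -0.09, -0.96, -0.07, 0.0, 0.0]
[-0.01, -0.08, -0.96, -0.07, 0.0, 0.0]
[-0.01, -0.08, -0.96, -0.07, 0.0, 0.0]
[-0.01, -0.07, -0.96, -0.07, 0.0, 0.0]
[-0.01, -0.07, -0.96, -0.07, 0.0, 0.0]
[-0.01, -0.06, -0.96, -0.07, 0.0, 0.0]
[-0.01, -0.05, -0.96, -0.07, 0.0, 0.0]
[-0.01, -0.05, -0.96, -0.07, 0.0, 0.0]
[-0.01, -0.04, -0.96, -0.07, 0.0, 0.0]
[-0.01, -0.04, -0.96, -0.07, 0.0, 0.0]
[-0.01, -0.03, -0.96, -0.07, 0.0, 0.0]
[-0.01, -0.03, -0.96, -0.07, 0.0, 0.0]
[-0.01, -0.02, -0.96, -0.07, 0.0, 0.0]
[-0.01, -0.01, -0.96, -0.07, 0.0, 0.0]
[-0.01, -0.01, -0.96, -0.07, 0.0, 0.0]
```

Emit:
{"method": "arm_command", "body": {"plan": [{"dx": 0, "dy": -0.17, "dz": -0.95, "wx": -0.07, "wy": 0, "wz": 0}, {"dx": 0, "dy": -0.16, "dz": -0.95, "wx": -0.07, "wy": 0, "wz": 0}, {"dx": 0, "dy": -0.16, "dz": -0.95, "wx": -0.07, "wy": 0, "wz": 0}, {"dx": 0, "dy": -0.15, "dz": -0.95, "wx": -0.07, "wy": 0, "wz": 0}, {"dx": 0, "dy": -0.14, "dz": -0.95, "wx": -0.07, "wy": 0, "wz": 0}, {"dx": 0, "dy": -0.14, "dz": -0.95, "wx": -0.07, "wy": 0, "wz": 0}, {"dx": 0, "dy": -0.13, "dz": -0.95, "wx": -0.07, "wy": 0, "wz": 0}, {"dx": 0, "dy": -0.13, "dz": -0.95, "wx": -0.07, "wy": 0, "wz": 0}, {"dx": 0, "dy": -0.12, "dz": -0.95, "wx": -0.07, "wy": 0, "wz": 0}, {"dx": 0, "dy": -0.12, "dz": -0.95, "wx": -0.07, "wy": 0, "wz": 0}, {"dx": 0, "dy": -0.11, "dz": -0.95, "wx": -0.07, "wy": 0, "wz": 0}, {"dx": 0, "dy": -0.1, "dz": -0.95, "wx": -0.07, "wy": 0, "wz": 0}, {"dx": 0, "dy": -0.1, "dz": -0.95, "wx": -0.07, "wy": 0, "wz": 0}, {"dx": 0, "dy": -0.09, "dz": -0.95, "wx": -0.07, "wy": 0, "wz": 0}, {"dx": 0, "dy": -0.09, "dz": -0.95, "wx": -0.07, "wy": 0, "wz": 0}, {"dx": 0, "dy": -0.08, "dz": -0.95, "wx": -0.07, "wy": 0, "wz": 0}, {"dx": 0, "dy": -0.08, "dz": -0.95, "wx": -0.07, "wy": 0, "wz": 0}, {"dx": 0, "dy": -0.07, "dz": -0.95, "wx": -0.07, "wy": 0, "wz": 0}, {"dx": 0, "dy": -0.07, "dz": -0.95, "wx": -0.07, "wy": 0, "wz": 0}, {"dx": 0, "dy": -0.06, "dz": -0.95, "wx": -0.07, "wy": 0, "wz": 0}]}}

```text
time_s: 13.47
tcp_pos: [0.5545, -0.2145, 0.187]
eef_rot: [-64.4, 89.0, 34.3]
contact_force: [0.0, 0.6, 0.2]
gripper_width: 0.0564
```

Run:
```python
from pl import *
p,R,s=tool();print(p.round(4),R.as_matrix().round(3),s['joints'].round(1))
rows([.575,-.32,.19],down(191.3),7)
```

```text
[ 0.5545 -0.2145  0.187 ] [[ 0.014 -0.989 -0.15 ]
 [ 0.01  -0.15   0.989]
 [-1.    -0.015  0.007]] [ -2.7  14.9 -14.1  -0.7 -60.3  11.6]
p [ 0.5545 -0.2145  0.187 ] d [ 0.0205 -0.1055  0.003 ] rot deg [-2.7  0.4  0.9]
[-0.03, -0.03, -0.77, -0.08, 0.01, 0.03]
[-0.03, -0.03, -0.77, -0.08, 0.01, 0.03]
[-0.03, -0.02, -0.77, -0.08, 0.01, 0.03]
[-0.02, -0.02, -0.77, -0.08, 0.01, 0.03]
[-0.02, -0.01, -0.77, -0.08, 0.01, 0.03]
[-0.02, -0.01, -0.77, -0.08, 0.01, 0.03]
[-0.02, -0.0, -0.77, -0.08, 0.01, 0.03]
```

Emit:
{"method": "arm_command", "body": {"plan": [{"dx": -0.03, "dy": -0.03, "dz": -0.77, "wx": -0.08, "wy": 0.01, "wz": 0.03}, {"dx": -0.03, "dy": -0.03, "dz": -0.77, "wx": -0.08, "wy": 0.01, "wz": 0.03}, {"dx": -0.03, "dy": -0.02, "dz": -0.77, "wx": -0.08, "wy": 0.01, "wz": 0.03}, {"dx": -0.02, "dy": -0.02, "dz": -0.77, "wx": -0.08, "wy": 0.01, "wz": 0.03}, {"dx": -0.02, "dy": -0.01, "dz": -0.77, "wx": -0.08, "wy": 0.01, "wz": 0.03}, {"dx": -0.02, "dy": -0.01, "dz": -0.6, "wx": -0.08, "wy": 0.01, "wz": 0.03}, {"dx": 0, "dy": 0, "dz": 0, "wx": 0, "wy": 0, "wz": 0}]}}

```text
time_s: 14.05
tcp_pos: [0.5714, -0.3099, 0.1871]
eef_rot: [37.3, 89.8, 138.1]
contact_force: [-0.7, -0.8, 0.1]
gripper_width: 0.057
```

Run:
```python
from pl import *
pp,d,m=cap('wrist');save(pp,'w12.png');np.savez('/tmp/w12',p=pp,d=d,**m)
p,R,s=tool();print(p.round(4),R.as_matrix().round(3),s['joints'].round(1))
```

```text
[ 0.5711 -0.309   0.1869] [[-0.003 -0.982 -0.186]
 [ 0.003 -0.186  0.982]
 [-1.     0.002  0.003]] [-11.3  20.2  -6.5  -0.1 -63.4  22.1]
```

View pics/w12.png

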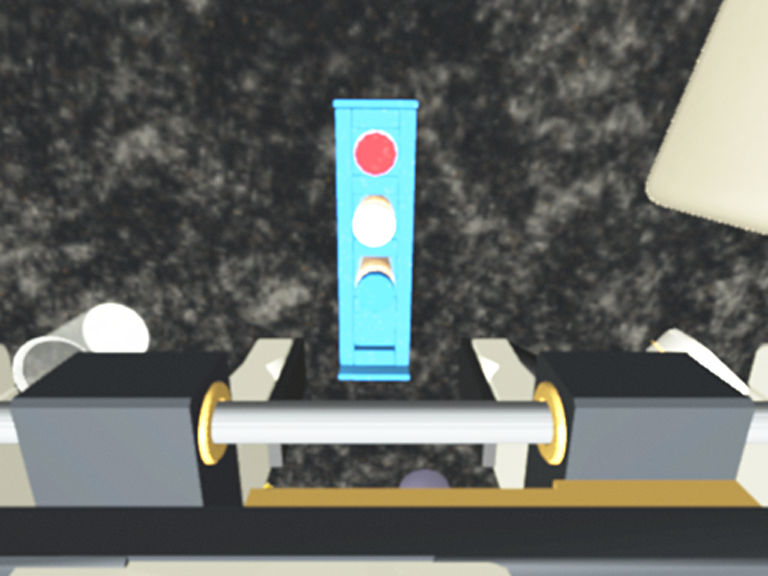

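The rack is straight ahead of the fingers; the red cap is at (376,153), white at (375,222), blue at (375,290). The beaker at the left, around (60,350), is well outside.

Run:
```python
from pl import *
z=np.load('/tmp/w12.npz');m={k:z[k] for k in('vertical_fov','cx','cy','R','t')};d=z['d']
q=lambda u,v,h:onplane(m,u/1.5-.17,v/1.5-.17,h)
print('red',q(376,153,.069).round(4),world(m,250,102,d[102,250]).round(4),'white',q(375,218,.069).round(4),'blue',q(375,287,.069).round(4))
a=q(376,101,.05);b=q(375,371,.05);print(a,b,'axis',np.degrees(np.arctan2(*(b-a)[1::-1])))
rows([.584,-.376,.12],down(191.3),5)
```

```text
red [ 0.5874 -0.3791  0.069 ] [ 0.5878 -0.3789  0.0683] white [ 0.5814 -0.3439  0.069 ] blue [ 0.5738 -0.3033  0.069 ]
[ 0.59265255 -0.40625489  0.05      ] [ 0.56186587 -0.23822829  0.05      ] axis 100.38285345779188
p [ 0.5711 -0.309   0.1869] d [ 0.0129 -0.067  -0.0669] rot deg [-0.6  0.2 -0.1]
[0.67, -0.0, -0.68, -0.02, 0.01, -0.01]
[0.67, -0.0, -0.68, -0.02, 0.01, -0.01]
[0.67, -0.0, -0.68, -0.02, 0.01, -0.01]
[0.67, 0.0, -0.68, -0.02, 0.01, -0.01]
[0.67, 0.0, -0.68, -0.02, 0.01, -0.01]
```

Emit:
{"method": "arm_command", "body": {"plan": [{"dx": 0.67, "dy": -0.02, "dz": -0.7, "wx": 0, "wy": 0, "wz": 0}, {"dx": 0.67, "dy": -0.02, "dz": -0.7, "wx": 0, "wy": 0, "wz": 0}, {"dx": 0.67, "dy": -0.02, "dz": -0.7, "wx": 0, "wy": 0, "wz": 0}, {"dx": 0.67, "dy": -0.02, "dz": -0.7, "wx": 0, "wy": 0, "wz": 0}, {"dx": 0.67, "dy": -0.02, "dz": -0.7, "wx": 0, "wy": 0, "wz": 0}, {"dx": 0, "dy": 0, "dz": 0, "wx": 0, "wy": 0, "wz": 0}]}}

```text
time_s: 14.6
tcp_pos: [0.5872, -0.3775, 0.1163]
eef_rot: [-6.0, 89.8, 94.9]
contact_force: [-0.5, -0.0, 0.2]
gripper_width: 0.057
```

Run:
```python
from pl import *
pp,d,m=cap('wrist');save(pp,'w13.png');np.savez('/tmp/w13',p=pp,d=d,**m)
p,R,s=tool();print(p.round(4),R.as_matrix().round(3),s['joints'].round(1))
rows([.587,-.378,.054],down(190.8),6)
```

```text
[ 0.5874 -0.3768  0.1174] [[ 0.    -0.982 -0.188]
 [ 0.004 -0.188  0.982]
 [-1.    -0.001  0.003]] [-16.8  27.7  -4.4  -0.2 -57.9  27.8]
p [ 0.5874 -0.3768  0.1174] d [-0.0004 -0.0012 -0.0634] rot deg [0.1 0.2 0.1]
[0.53, 0.01, -0.01, 0.0, 0.01, 0.0]
[0.53, 0.01, -0.01, 0.0, 0.01, 0.0]
[0.53, 0.01, -0.01, 0.0, 0.01, 0.0]
[0.53, 0.01, -0.01, 0.0, 0.01, 0.0]
[0.53, 0.01, -0.01, 0.0, 0.01, 0.0]
[0.53, 0.01, -0.01, 0.0, 0.01, 0.0]
```

View pics/w13.png

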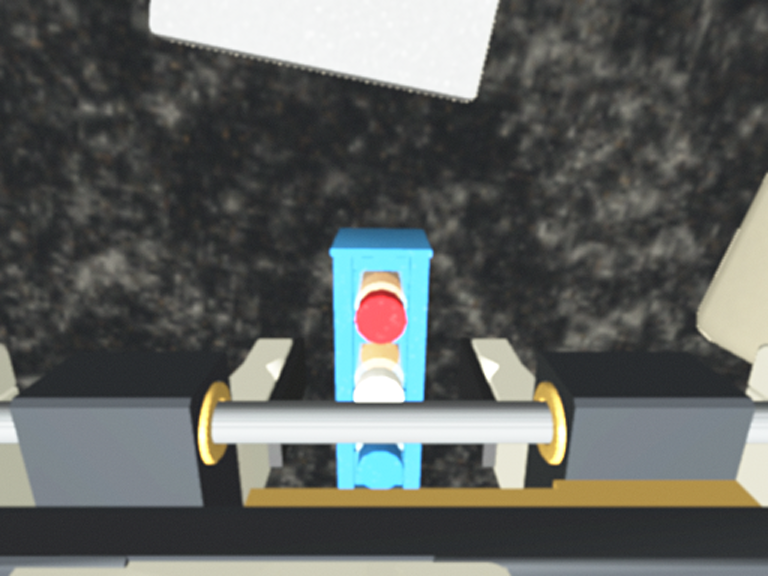

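Run:
```python
from pl import *
z=np.load('/tmp/w13.npz');m={k:z[k] for k in('vertical_fov','cx','cy','R','t')};d=z['d']
q=lambda u,v,h:onplane(m,u/1.5-.17,v/1.5-.17,h)
print('red',q(381,317,.069).round(4),world(m,254,211,d[211,254]).round(4),'white',q(379,380,.069).round(4))
```

```text
red [ 0.5881 -0.3808  0.069 ] [ 0.588  -0.3809  0.0689] white [ 0.583  -0.3496  0.069 ]
```

Emit:
{"method": "arm_command", "body": {"plan": [{"dx": 0.55, "dy": 0, "dz": -0.03, "wx": 0, "wy": 0, "wz": 0}, {"dx": 0.55, "dy": 0, "dz": -0.03, "wx": 0, "wy": 0, "wz": 0}, {"dx": 0.55, "dy": 0, "dz": -0.03, "wx": 0, "wy": 0, "wz": 0}, {"dx": 0.55, "dy": 0, "dz": -0.03, "wx": 0, "wy": 0, "wz": 0}, {"dx": 0.5, "dy": 0, "dz": -0.02, "wx": 0, "wy": 0, "wz": 0}, {"dx": 0.3, "dy": 0, "dz": 0, "wx": 0, "wy": 0, "wz": 0}, {"dx": 0, "dy": 0, "dz": 0, "wx": 0, "wy": 0, "wz": 0}]}}

```text
time_s: 15.23
tcp_pos: [0.5885, -0.3771, 0.053]
eef_rot: [-37.5, 89.8, 63.4]
contact_force: [-0.2, -0.0, -0.2]
gripper_width: 0.0568
```

Run:
```python
from pl import *
pp,d,m=cap('wrist');save(pp,'w14.png');np.savez('/tmp/w14',p=pp,d=d,**m)
p,R,s=tool();print(p.round(4),R.as_matrix().round(3),s['contact_force'])
```

```text
[ 0.5886 -0.3772  0.0535] [[ 0.002 -0.982 -0.191]
 [ 0.003 -0.19   0.982]
 [-1.    -0.002  0.003]] [-1.2728966  -0.75868655 -1.27506917]
```

View pics/w14.png

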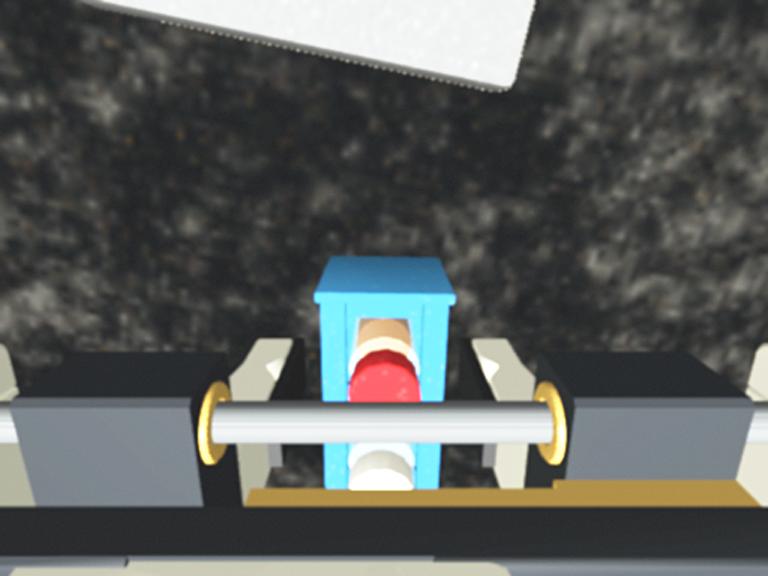

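The red cap is centred between the pads and the tips are just above the plate. I'll make a 2 mm nudge and then close.

Emit:
{"method": "arm_command", "body": {"plan": [{"dx": 0, "dy": 0, "dz": -0.1, "wx": 0, "wy": 0, "wz": 0}, {"dx": 0, "dy": 0, "dz": 0, "wx": 0, "wy": 0, "wz": 0}, {"dx": 0, "dy": 0, "dz": 0, "wx": 0, "wy": 0, "wz": 0}, {"dx": 0, "dy": 0, "dz": 0, "wx": 0, "wy": 0, "wz": 0}, {"dx": 0, "dy": 0, "dz": 0, "wx": 0, "wy": 0, "wz": 0}, {"dx": 0, "dy": 0, "dz": 0, "wx": 0, "wy": 0, "wz": 0}, {"dx": 0, "dy": 0, "dz": 0, "wx": 0, "wy": 0, "wz": 0}, {"dx": 0, "dy": 0, "dz": 0, "wx": 0, "wy": 0, "wz": 0}], "fingers": 1, "force": 20}}

```text
time_s: 15.95
tcp_pos: [0.5908, -0.3801, 0.0566]
eef_rot: [-89.7, 89.6, 11.3]
contact_force: [1.1, -0.3, -0.5]
gripper_width: 0.0239
```

Run:
```python
from pl import *
p,R,s=tool();print(p.round(4),s['contact_force'],s['gripper_width'])
```

```text
[ 0.5908 -0.3801  0.0566] [ 1.06471271 -0.30494359 -0.4956878 ] 0.02385006334054102
```

Emit:
{"method": "arm_command", "body": {"plan": [{"dx": -0.3, "dy": 0, "dz": 0, "wx": 0, "wy": 0, "wz": 0}, {"dx": -0.5, "dy": 0, "dz": 0, "wx": 0, "wy": 0, "wz": 0}, {"dx": -0.6, "dy": 0, "dz": 0, "wx": 0, "wy": 0, "wz": 0}, {"dx": -0.7, "dy": 0, "dz": 0, "wx": 0, "wy": 0, "wz": 0}, {"dx": -0.8, "dy": 0, "dz": 0, "wx": 0, "wy": 0, "wz": 0}, {"dx": -0.9, "dy": 0, "dz": 0, "wx": 0, "wy": 0, "wz": 0}, {"dx": -1, "dy": 0, "dz": 0, "wx": 0, "wy": 0, "wz": 0}, {"dx": -1, "dy": 0, "dz": 0, "wx": 0, "wy": 0, "wz": 0}, {"dx": -0.8, "dy": 0, "dz": 0, "wx": 0, "wy": 0, "wz": 0}]}}

```text
time_s: 16.7
tcp_pos: [0.5882, -0.3798, 0.1989]
eef_rot: [-66.0, 89.8, 35.1]
contact_force: [-0.3, -1.3, -0.2]
gripper_width: 0.0235
```

Run:
```python
from pl import *
pp,d,m=cap('wrist');save(pp,'w15.png')
pp,d,m=cap('scene');save(pp,'s15.png')
p,R,s=tool();print(p.round(4),R.as_matrix().round(3),s['gripper_width'],s['joints'].round(1))
```

```text
[ 0.5897 -0.3806  0.2014] [[ 0.008 -0.982 -0.191]
 [-0.    -0.191  0.982]
 [-1.    -0.008 -0.002]] 0.02390812583606316 [-17.   24.    1.3  -0.1 -66.8  28.1]
```

View pics/w15.png

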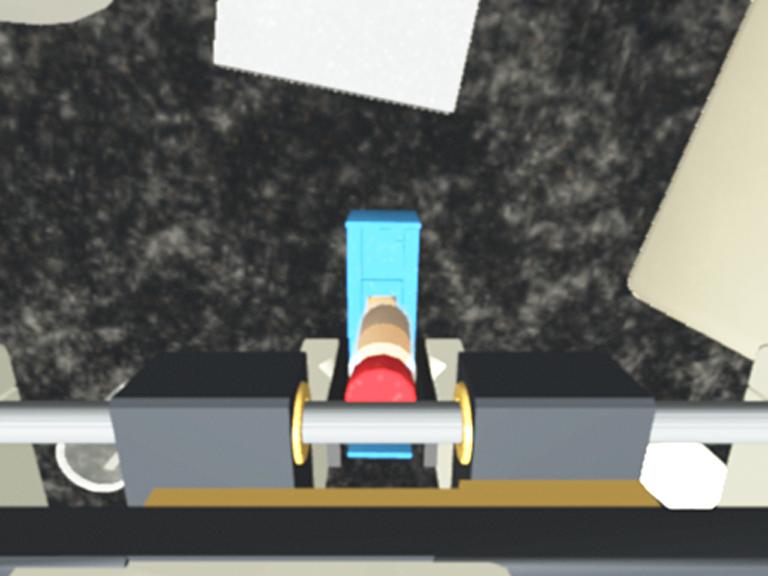

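View pics/s15.png

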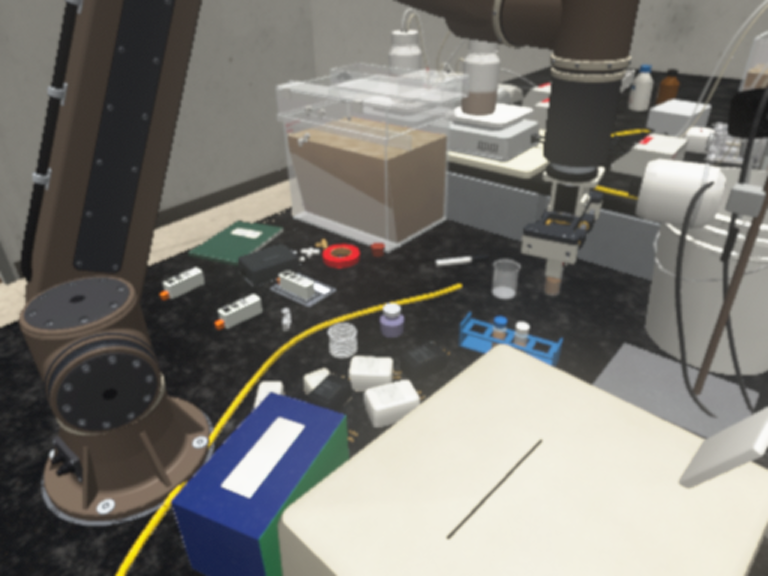

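The vial is held upright, the rack's other two caps are still in place, and the block is seated in the tray. Carrying the vial towards the window.

Emit:
{"method": "arm_command", "body": {"plan": [{"dx": 0, "dy": -0.05, "dz": 0.5, "wx": 0, "wy": 0, "wz": 0}, {"dx": 0, "dy": -0.05, "dz": 0.8, "wx": 0, "wy": 0, "wz": 0}, {"dx": 0, "dy": -0.05, "dz": 0.95, "wx": 0, "wy": 0, "wz": 0}, {"dx": 0, "dy": -0.05, "dz": 0.95, "wx": 0, "wy": 0, "wz": 0}, {"dx": 0, "dy": -0.05, "dz": 0.95, "wx": 0, "wy": 0, "wz": 0}, {"dx": 0, "dy": -0.05, "dz": 0.95, "wx": 0, "wy": 0, "wz": 0}, {"dx": 0, "dy": -0.05, "dz": 0.95, "wx": 0, "wy": 0, "wz": 0}, {"dx": 0, "dy": -0.05, "dz": 0.95, "wx": 0, "wy": 0, "wz": 0}, {"dx": 0, "dy": -0.05, "dz": 0.95, "wx": 0, "wy": 0, "wz": 0}, {"dx": 0, "dy": -0.05, "dz": 0.95, "wx": 0, "wy": 0, "wz": 0}, {"dx": 0, "dy": -0.05, "dz": 0.95, "wx": 0, "wy": 0, "wz": 0}, {"dx": 0, "dy": -0.05, "dz": 0.95, "wx": 0, "wy": 0, "wz": 0}, {"dx": 0, "dy": -0.05, "dz": 0.95, "wx": 0, "wy": 0, "wz": 0}, {"dx": 0, "dy": -0.05, "dz": 0.95, "wx": 0, "wy": 0, "wz": 0}, {"dx": 0, "dy": -0.05, "dz": 0.95, "wx": 0, "wy": 0, "wz": 0}, {"dx": 0, "dy": -0.05, "dz": 0.95, "wx": 0, "wy": 0, "wz": 0}, {"dx": 0, "dy": -0.05, "dz": 0.95, "wx": 0, "wy": 0, "wz": 0}, {"dx": 0, "dy": -0.05, "dz": 0.95, "wx": 0, "wy": 0, "wz": 0}, {"dx": 0, "dy": -0.05, "dz": 0.8, "wx": 0, "wy": 0, "wz": 0}, {"dx": 0, "dy": -0.05, "dz": 0.5, "wx": 0, "wy": 0, "wz": 0}]}}

```text
time_s: 18.47
tcp_pos: [0.5213, 0.0053, 0.1995]
eef_rot: [6.3, 89.8, 107.5]
contact_force: [-0.8, -0.1, -0.1]
gripper_width: 0.0231
```

```bash
cat >> pl.py <<'E'
def tilted(yaw,th): return down(yaw)*Rn.from_rotvec([0,-np.radians(th),0])
E
python3 - <<'E'
from pl import *
p,R,s=tool();print(p.round(4),R.as_matrix().round(3),s['gripper_width'],s['joints'].round(1))
T=tilted(190.5,45);x=T.as_matrix()[:,0];print(x)
rows(np.array([.514,.149,.185])-.019*x,T,14)
E
```

```text
[0.5213 0.0053 0.1995] [[-0.001 -0.981 -0.194]
 [ 0.003 -0.194  0.981]
 [-1.     0.     0.003]] 0.02313847675198596 [ 22.    7.8 -21.6  -0.2 -60.6 -10.7]
[-0.12885998  0.69526621 -0.70710678]
p [0.5213 0.0053 0.1995] d [-0.0048  0.1305 -0.0011] rot deg [  0.7 -44.8  -0.3]
[0.01, -0.07, 0.46, 0.01, -0.7, -0.0]
[0.03, -0.07, 0.46, 0.01, -0.7, -0.0]
[0.06, -0.07, 0.46, 0.01, -0.7, -0.0]
[0.08, -0.07, 0.45, 0.01, -0.7, -0.0]
[0.11, -0.07, 0.45, 0.01, -0.7, -0.0]
[0.13, -0.07, 0.44, 0.01, -0.7, -0.0]
[0.16, -0.07, 0.43, 0.01, -0.7, -0.0]
[0.18, -0.07, 0.42, 0.01, -0.7, -0.0]
[0.2, -0.07, 0.41, 0.01, -0.7, -0.0]
[0.23, -0.07, 0.4, 0.01, -0.7, -0.0]
[0.25, -0.07, 0.39, 0.01, -0.7, -0.0]
[0.27, -0.07, 0.37, 0.01, -0.7, -0.0]
[0.29, -0.07, 0.36, 0.01, -0.7, -0.0]
[0.31, -0.07, 0.34, 0.01, -0.7, -0.0]
```

Emit:
{"method": "arm_command", "body": {"plan": [{"dx": 0.01, "dy": -0.07, "dz": 0.46, "wx": 0, "wy": -0.7, "wz": 0}, {"dx": 0.03, "dy": -0.07, "dz": 0.46, "wx": 0, "wy": -0.7, "wz": 0}, {"dx": 0.06, "dy": -0.07, "dz": 0.46, "wx": 0, "wy": -0.7, "wz": 0}, {"dx": 0.08, "dy": -0.07, "dz": 0.45, "wx": 0, "wy": -0.7, "wz": 0}, {"dx": 0.11, "dy": -0.07, "dz": 0.45, "wx": 0, "wy": -0.7, "wz": 0}, {"dx": 0.13, "dy": -0.07, "dz": 0.44, "wx": 0, "wy": -0.7, "wz": 0}, {"dx": 0.16, "dy": -0.07, "dz": 0.43, "wx": 0, "wy": -0.7, "wz": 0}]}}

```text
time_s: 19.05
tcp_pos: [0.5113, 0.0812, 0.2]
eef_rot: [0.1, 66.5, 102.0]
contact_force: [-0.5, -0.1, -0.5]
gripper_width: 0.024
```

Run:
```python
from pl import *
pp,d,m=cap('scene');save(pp,'s16.png')
p,R,s=tool();print(p.round(4),R.as_matrix().round(3),s['gripper_width'],s['joints'].round(1))
T=tilted(190.5,45);x=T.as_matrix()[:,0]
rows(np.array([.514,.149,.185])-.019*x,T,7)
```

```text
[0.511  0.0818 0.1992] [[-0.085 -0.978 -0.188]
 [ 0.394 -0.207  0.896]
 [-0.915  0.002  0.403]] 0.024024467447342757 [ 11.9  11.6 -10.9 -25.5 -69.7   9.4]
p [0.511  0.0818 0.1992] d [ 0.0054  0.054  -0.0007] rot deg [  1.1 -21.2  -0.9]
[0.15, -0.12, 0.34, 0.03, -0.66, -0.03]
[0.17, -0.12, 0.33, 0.03, -0.66, -0.03]
[0.19, -0.11, 0.32, 0.03, -0.66, -0.03]
[0.21, -0.11, 0.31, 0.03, -0.66, -0.03]
[0.22, -0.11, 0.3, 0.03, -0.66, -0.03]
[0.24, -0.11, 0.29, 0.03, -0.66, -0.03]
[0.25, -0.11, 0.27, 0.03, -0.66, -0.03]
```

View pics/s16.png

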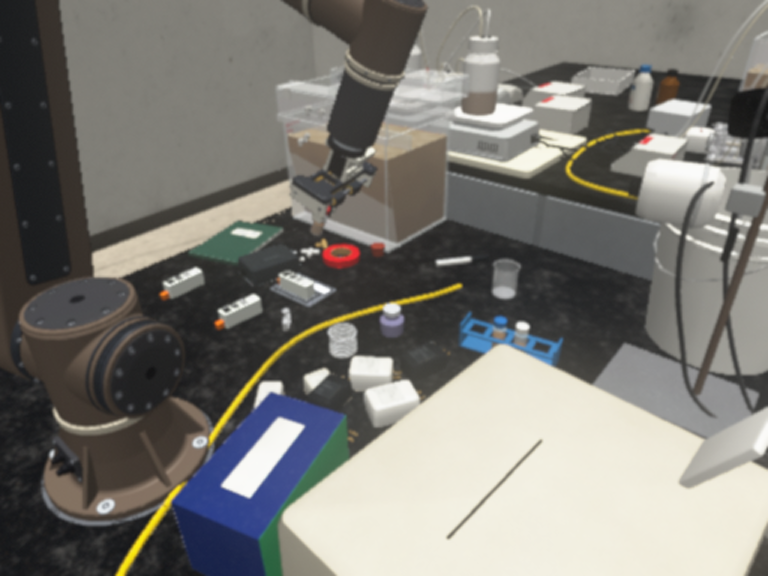

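The tilt is going well, vial held at (318,225) and all else undisturbed. I'll finish the tilt.

Emit:
{"method": "arm_command", "body": {"plan": [{"dx": 0.15, "dy": -0.12, "dz": 0.34, "wx": 0.03, "wy": -0.66, "wz": -0.03}, {"dx": 0.17, "dy": -0.12, "dz": 0.33, "wx": 0.03, "wy": -0.66, "wz": -0.03}, {"dx": 0.19, "dy": -0.11, "dz": 0.32, "wx": 0.03, "wy": -0.66, "wz": -0.03}, {"dx": 0.21, "dy": -0.11, "dz": 0.31, "wx": 0.03, "wy": -0.66, "wz": -0.03}, {"dx": 0.22, "dy": -0.11, "dz": 0.3, "wx": 0.03, "wy": -0.66, "wz": -0.03}, {"dx": 0.24, "dy": -0.11, "dz": 0.29, "wx": 0.03, "wy": -0.66, "wz": -0.03}, {"dx": 0.25, "dy": -0.11, "dz": 0.27, "wx": 0.03, "wy": -0.66, "wz": -0.03}, {"dx": 0, "dy": 0, "dz": 0, "wx": 0, "wy": 0, "wz": 0}, {"dx": 0, "dy": 0, "dz": 0, "wx": 0, "wy": 0, "wz": 0}]}}

```text
time_s: 19.85
tcp_pos: [0.511, 0.1378, 0.1968]
eef_rot: [0.6, 44.8, 101.0]
contact_force: [-0.3, 0.9, 0.6]
gripper_width: 0.0237
```

Run:
```python
from pl import *
pp,d,m=cap('wrist');save(pp,'w17.png')
pt,dt,mt=cap('top');save(pt,'t17.png')
ps,ds,ms=cap('scene');np.savez('/tmp/s17',p=ps,d=ds)
cv2.imwrite('pics/s17.png',cv2.resize(ps[100:220,150:310],None,fx=5,fy=5,interpolation=cv2.INTER_CUBIC)[:,:,::-1])
p,R,s=tool();print(p.round(4),R.as_matrix().round(3),s['gripper_width'],s['joints'].round(1),s['qd'].round(2))
print('vial c est',(p+.019*R.as_matrix()[:,0]).round(4))
```

```text
[0.5111 0.1383 0.1975] [[-0.134 -0.983 -0.126]
 [ 0.697 -0.184  0.693]
 [-0.705  0.005  0.71 ]] 0.023670681489538013 [  1.8  18.3  -5.8 -45.5 -79.4  23. ] [ 0.05 -0.24  0.44 -0.5  -0.18  0.36]
vial c est [0.5085 0.1516 0.1841]
```

View pics/w17.png

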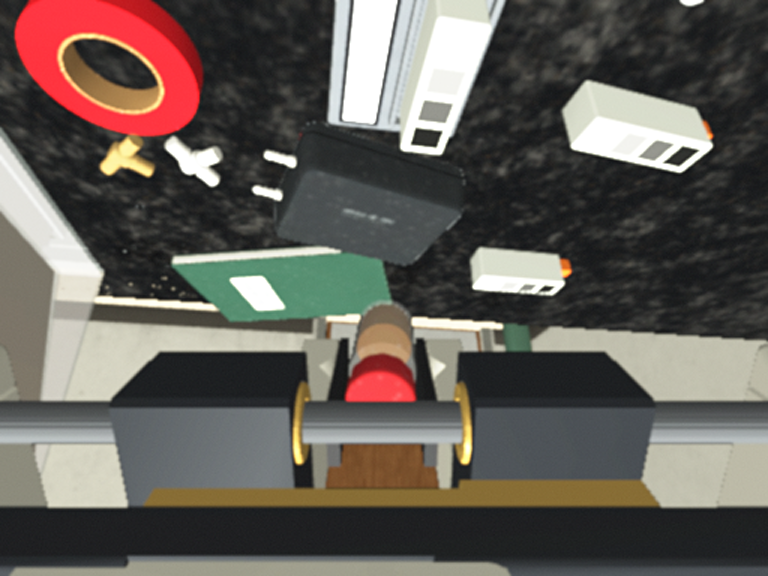

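View pics/s17.png

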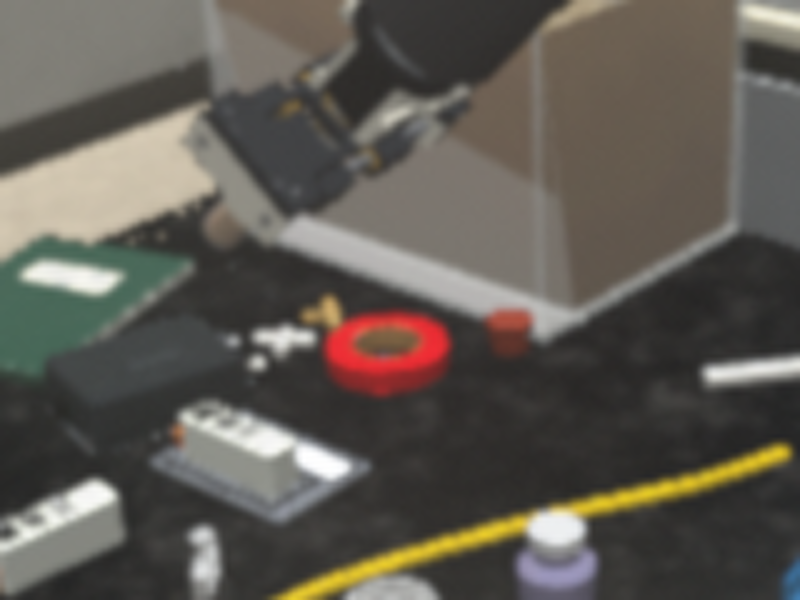

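View pics/t17.png

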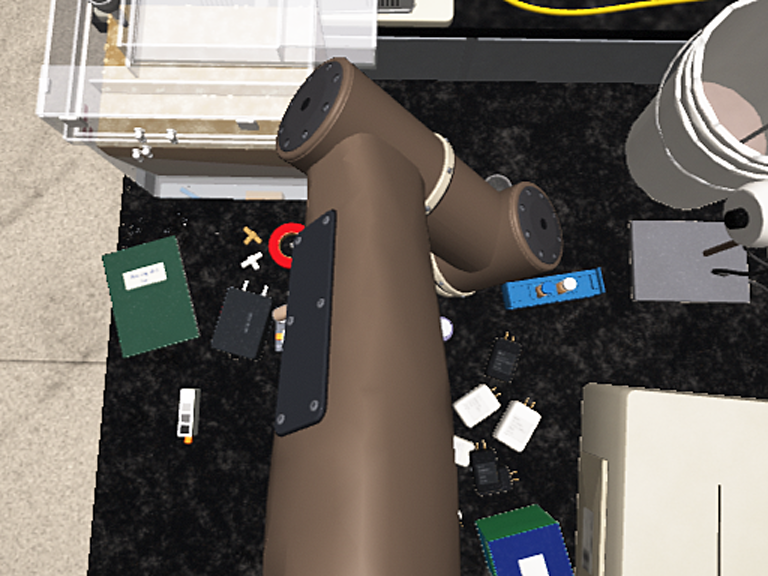

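Everything checks out: estimated vial centre (0.509, 0.152, 0.184), tilt about 45°, arm nearly still, block in the tray and the other vials in the rack. Checking stillness once more, then handing in.

Run:
```python
from pl import *
p,R,s=tool();print(p.round(4),s['qd'].round(2),s['gripper_width'],s['time_s'])
r.capture('wrist');p,R,s=tool();print(p.round(4),s['qd'].round(2),s['gripper_width'],R.as_matrix()[:,0].round(3))
print(r.close_job())
```

```text
[0.5111 0.1383 0.1975] [ 0.05 -0.24  0.44 -0.5  -0.18  0.36] 0.023670681489538013 20.0
[0.5112 0.1385 0.1977] [-0.05 -0.15  0.25 -0.39 -0.21  0.4 ] 0.023746486668701366 [-0.134  0.697 -0.704]
the job is handed in; nothing more can be done
None
```

I seated the white reference block (the look-alike farthest to the robot's right) in the pocket and let it go. Then I drew the red-capped vial out of the rack and handed in at about 20 s, still holding it over the lit window. The hand-in gives no verdict.

Last checks:
- **Block:** after release the wrist camera put its centre at (0.476, 0.149), with the pocket at about (0.474, 0.148). Its top was at about 0.040 m and the tab was in the gap. At the end the pictures still showed it in the tray.
- **Red vial:** its centre, worked out from the measured tool pose, was about (0.509, 0.152, 0.184), roughly 6 mm sideways from the window centre at (0.514, 0.149). It was tipped about 45° with the cap end up. The fingers read 23.7 mm on the 25 mm vial, and the last two TCP readings differed by about 0.2 mm.
- **Other objects:** nothing appeared moved in the last pictures. In the final top view the arm hid the blue cap and most of the jar and beaker, so for those I relied on the earlier scene pictures and, for the jar, the last scene picture.
- **Disagreements:** the measured TCP pose wandered by 1–2 mm between readings. The wrist camera placed the gripped block about 2 mm to one side. Neither mattered for the fit.

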